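# Fetch the printing block from behind the pots and load the sprung jig

### The job

The printing block lies on the wooden board behind three pots. Move all three pots over to the grey side tray so that they stand in it together, then take the block, set it centred and lengthwise on the sprung bed of the jig and press it down until the catch holds the bed down, and let go. Then put every pot back upright on the board just where it stood at the start, without knocking any pot over, without pushing the bed down while it is empty, and leaving the white tub and the brush alone.

Things in the scene. Friction and masses are not known exactly. Their poses are not given: they have to be found in the camera images.
- jar: squat round white jar with an aluminium lid, diameter 62 mm (lid the same), height 75 mm, about 0.2 kg; origin at the centre of its underside, z up. One of the three pots; stands on the board at the start
- tin: square bare steel tin, 50 x 50 mm, height 92 mm, about 0.2 kg; origin at the centre of its underside, x and y along its sides, z up. One of the three pots
- tube: tall slim round cardboard tub with a black band and top, diameter 48 mm, height 108 mm, about 0.15 kg; origin at the centre of its underside, z up. One of the three pots
- block: plywood printing block with a dark carved face on top, 45 mm (its x) x 90 mm (its y) x 28 mm high, about 0.2 kg; origin at the centre of its underside, z up. Lies flat on the board, its long side close (about 5 to 15 mm) behind the pots, too close for a finger between; the other long side is free
- board: wooden board fixed to the table, 150 mm (its x) x 210 mm (its y), 12 mm thick; origin at the centre of its underside. The three pots stand in a row along its y, 32 mm to the robot's side (-x) of its centre and 66 mm apart, in any order; the block lies 28 mm to the far side (+x)
- tray: grey open plastic side tray fixed to the table, outside 220 mm (its x) x 130 mm (its y), walls 4 mm thick and 16 mm high, inner floor 4 to 5 mm above the table; origin at the centre of its underside. Empty at the start. It lies to the robot's left or right, the jig on the other side
- bed_top (a point): centre of the top of the jig's sprung bed, an aluminium plate 110 mm (this point's x) x 60 mm (y), z up; 64 mm above the table while up, moving with the bed. The fixed grey jig below is 120 mm wide (y), its deck 30 mm above the table. A steel and brass catch stands 57 to 100 mm from the centre towards +x, up to 62 mm above the table; the y sides are free for fingers
- bed (a joint): downward travel of the sprung bed in m: 0 up, stop at 0.024. The spring pushes up with 6 N at the top and 13 N at the bottom; the catch adds about 3 N on the way. Pressed past 0.0205 the catch snaps over it by itself, and when let go the bed rises to about 0.020 and stays down
- tub: empty white plastic tub, 100 mm across the rim, 110 mm high, standing beyond the board; origin at the centre of its underside. To be left alone
- brush: brush with a handle lying beyond the board, about 0.2 m long; its origin lies on its underside near the middle. To be left alone
Things that resemble listed ones, but are neither listed nor needed, are in the scene too. What is shaped like the jar but green is not meant. What is shaped like the tube but blue is not meant.

How it is judged (in metres and radians):
On the way, in this order (a step that is already met when the one before it is completed fails the run):
1. all three pots stand upright in the side tray together (x of jar in the frame of tray between -0.105 and 0.105 m and y of jar in the frame of tray between -0.06 and 0.06 m and z of each of jar, tin, tube in the frame of tray below 0.012 m and angle between each of jar, tin, tube's own z axis and vertical below 0.15 rad and linear speed of each of jar, tin, tube below 0.03 m/s and x of tin in the frame of tray between -0.105 and 0.105 m and y of tin in the frame of tray between -0.06 and 0.06 m and x of tube in the frame of tray between -0.105 and 0.105 m and y of tube in the frame of tray between -0.06 and 0.06 m), for 0.2 s.
2. the block lies on the bed, the catch holds the bed down, and the fingers have let go of the block (value of joint bed above 0.017 m and horizontal distance between block and bed_top below 0.012 m and z of block in the frame of bed_top between -0.004 and 0.006 m and angle between the y axis of block and the x axis of bed_top, either way round below 0.2 rad and angle between block's own z axis and vertical below 0.1 rad and contact force between the fingers and block below 0.2 N), for 0.2 s.
At the end, for the whole second after the job is handed in: The bed is held down by its catch (travel over 17 mm) with the block flat on it, centred within 12 mm and its length along the bed's within 0.2 rad; jar, tin and tube each stand upright within 15 mm of where they stood at the start; all are at rest (value of joint bed above 0.017 m and horizontal distance between block and bed_top below 0.012 m and z of block in the frame of bed_top between -0.004 and 0.006 m and angle between the y axis of block and the x axis of bed_top, either way round below 0.2 rad and angle between each of block, jar, tin, tube's own z axis and vertical below 0.1 rad and linear speed of each of block, jar, tin, tube below 0.02 m/s and distance of each of jar, tin, tube from where it was at the start of the episode below 0.015 m); the robot touches nothing.
It fails at once if a pot is knocked over (angle between any of jar, tin, tube's own z axis and vertical above 0.7 rad).
It fails at once if the bed is pushed down while the block is not on it (value of joint bed above 0.01 m and horizontal distance between block and bed_top above 0.05 m).
It fails at once if the tub or the brush is moved by more than 30 mm (distance of any of tub, brush from where it was at the start of the episode above 0.03 m).
It also fails if it takes over 141 s, if anything falls off the work surface, if the arm or the gripper's body presses on something with over 40 N, if the wrist force passes 120 N, or if a joint passes its speed limit or range.

### The arm

A 7-joint arm with a two-finger parallel gripper is mounted at the origin on the work surface. World frame = base frame: x ahead of the robot, y to its left, z up, the work surface at z = 0. Lengths are in m, angles in degrees, forces in N, time in s.
With the tool pointing down it reaches from about 0.425 to 0.875 m from the base axis. Payload 4.7 kg.
Tool frame: the origin (TCP) lies on the centre line of the jaws, within the pads' length; the fingertips stand 14 mm ahead of it and the grasp point (between the pads) lies 5 mm behind it; z points along the fingers, y is the line along which they close (so a half turn about z gives the same grasp; the last joint's range is limited). The gripper opens to 87 mm and grips with 3 to 60 N. Pads are 19 mm wide; open, the fingers measure 117 mm over their backs; the gripper's body (75 mm by 190 mm) begins 51 mm behind the grasp point.
Start: joints at [68.245, 18.392, -4.016, 83.108, 1.295, 78.541, -3.26], TCP at [0.249, -0.6, 0.237] pointing down, gripper open.
Joint ranges: [-163.93, 163.93], [-17.29, 119.83], [-79.2, 71.16], [3.27, 140.29], [-89.18, 269.18], [5.43, 117.66], [-154.24, 154.24]. Speed limits (degrees/s): [147.25, 147.25, 180, 180, 180, 180, 180].

### API

Orientations are given as [roll, pitch, yaw] about the fixed x, y, z axes, in that order (R = Rz(yaw) Ry(pitch) Rx(roll)).
In Python, from cell import env gives the robot as it stands.
- The arm moves only by the tool jog_arm, never from a script. Its argument "motion" is a list that holds one entry, the list of rows, each a list of 7 numbers: the shift along the tool's x, y, z in units of 0.1 m (1.0 is 0.1 m), then the turn, a rotation vector about the tool's x, y, z in units of 180 degrees (1.0 is 180 degrees), then the closure, from 0 (fully open) to 1 (shut). A call has 1 to 5 rows; each row is the pose to reach, as a shift and turn from the pose commanded when the call began, along the tool's axes at that moment, turning the shorter way round; what a row does not reach only later rows make up. A row lasts 1/10 s, in which the tool goes at most 50 mm and 8.59 degrees, less where a joint would pass 70% of its speed; a pose out of reach is approached as far as the arm can. A call with a number of a shift or a turn outside -1 to 1 is refused whole. A call with a gripper value outside its range is refused whole. The fingers move at their own pace and stop on an object; "grip_force" is the grip in N (left out, the last holds). Time passes only in rows, so rows that repeat a pose let the fingers close. It gives the time, the measured TCP pose, the force, the opening and the grip force at its end, in the units of the state.
- env.get_obs(): the state, without advancing time (a new reading comes with each control period).
- env.read_camera(name): name is "side" or "top"; returns (picture, depth): 480x640x3 uint8, red, green, blue; 480x640 float32, m along the optical axis (not along the pixel's ray), 0 where there is no reading.
- env.camera_info(name): a dict with "camera_matrix" (3x3 intrinsics, pixels), "k1" (the pictures are not rectified: a ray, as slopes to the right and down, at radius r is drawn at 1 + k1 r^2 times it, then the intrinsics apply), "origin" and "orientation" of the camera in the world. Camera axes: x right, y down, z forward; pixel columns grow to the right and rows downward; lengths in m; the calibration is good to about 2 mm. A picture is of the moment at which its call begins. camera_info takes no time and is no camera call.
- env.sign_off(): hands the job in; it is judged then, once.
The state is a dict: "time_s": time; "qpos": joint angles; "joint_velocities": joint speeds; "effort": joint torques, N m; "tool_pos": TCP position; "tool_rot": TCP orientation; "force": force on the tool from outside, world axes, zero at the start; "wrist_torque": the same for the moment, N m; "grip_width": finger opening in m; "grasp_force": force on a finger pad.
Only numpy, scipy, OpenCV 4.12 (cv2) and the standard library are available. Lean on these libraries where they do the work, as an engineer would, in place of code of your own. Each camera call takes 0.05 s, during which the arm holds its last target. There are 200 camera calls.

## Working session

There is one attempt and no reset: what is moved stays moved. The work goes in short steps, Python scripts to look and compute and a tool call to move; the robot and the scene stay as the last step left them, time stands still between calls to the robot, and variables do not carry over. Pictures are saved under pics/ and viewed, at most 14 in all, crops included, and the job is handed in when it is done.

Besides the shell and the picture viewer there is one more tool, called after "Call:" as a command line: name --argument value ..., lists and objects as JSON in quotes. jog_arm: Moves the arm, as the interface text tells. Shifts and turns lie within -1 to 1; 1 stands for 0.1 m of shift or 180 degrees of turn. Its arguments: {"type":"object","properties":{"motion":{"type":"array","items":{"type":"array","items":{"type":"array","items":{"type":"number"}}}},"grip_force":{"type":"number"}},"required":["motion"]}

```bash
ls; mkdir -p pics
python3 - <<'E'
from cell import env
import cv2, numpy as np
o=env.get_obs(); print({k:np.round(v,3).tolist() for k,v in o.items()})
for n in("side","top"):
    p,d=env.read_camera(n); np.savez(f"pics/{n}0.npz",p=p,d=d); cv2.imwrite(f"pics/{n}0.png",p[:,:,::-1]); print(n,env.camera_info(n))
E
```

```text
pics
{'time_s': 0.0, 'qpos': [68.246, 18.438, -4.015, 83.173, 1.295, 78.541, -3.261], 'joint_velocities': [0.009, -0.08, 0.017, -0.067, -0.055, 0.067, 0.065], 'effort': [-0.0, -49.128, -0.404, -31.252, -0.064, 0.044, 0.0], 'tool_pos': [0.249, -0.6, 0.235], 'tool_rot': [-179.893, 0.006, 22.563], 'force': [0.071, -0.479, -0.216], 'wrist_torque': [0.007, -0.022, -0.009], 'grasp_force': 0.0, 'grip_width': 0.087}
side {'camera_matrix': array([[557.74102753,   0.        , 321.24237319],
       [  0.        , 557.74102753, 245.24867884],
       [  0.        ,   0.        ,   1.        ]]), 'k1': -0.17912043596074984, 'origin': array([0.1418111 , 0.55397993, 0.75695363]), 'orientation': array([-134.69416239,   -0.96124891, -140.14692146])}
top {'camera_matrix': array([[439.64776043,   0.        , 326.04679799],
       [  0.        , 439.64776043, 238.18752769],
       [  0.        ,   0.        ,   1.        ]]), 'k1': -0.06425384798581203, 'origin': array([ 0.52039887, -0.00538968,  0.95145518]), 'orientation': array([-176.64848395,    1.51251448,  -88.23306266])}
```

View pics/top0.png

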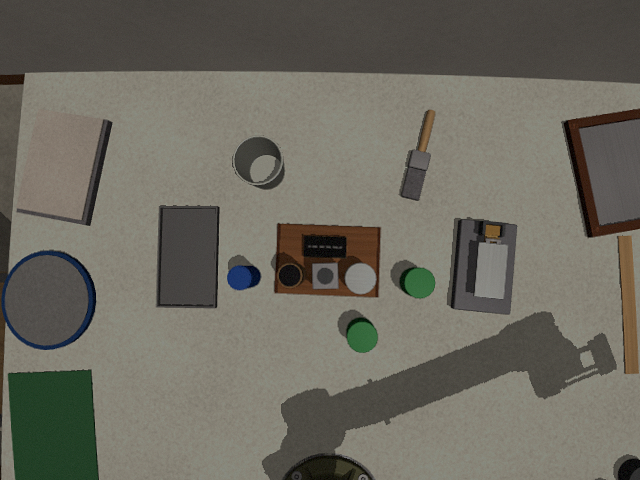

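View pics/side0.png

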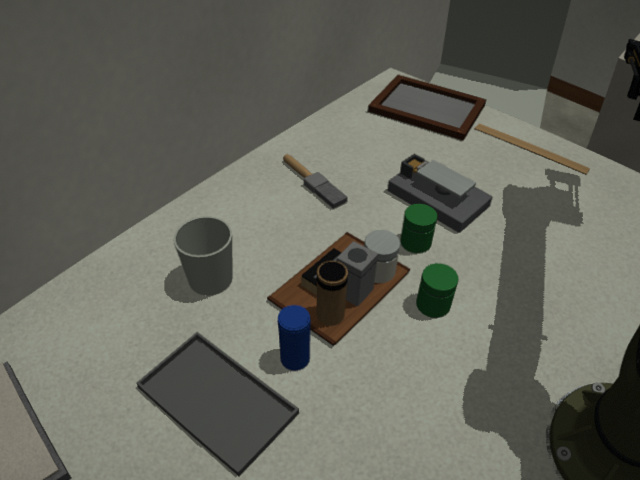

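The top view shows the tray at (188,256). The tube (289,274), tin (325,276) and jar (360,278) stand in a row, with the block behind them at (325,246). The jig bed is at (490,270) with its catch at (492,231). The decoys are blue (243,277) and green (419,282), (362,335). The side view shows the same layout.

```bash
cat > h.py <<'E'
import numpy as np, cv2
from scipy.spatial.transform import Rotation as R
from cell import env
def cloud(name,d):
    i=env.camera_info(name); K=i["camera_matrix"]; k=i["k1"]
    v,u=np.mgrid[0:480,0:640].astype(float)
    pts=np.stack([u,v],-1).reshape(-1,1,2)
    s=cv2.undistortPointsIter(pts,K,np.array([k,0,0,0,0.]),None,None,(3,40,1e-9)).reshape(480,640,2)
    c=np.dstack([s,np.ones((480,640))])*d[...,None]
    return c@R.from_euler("xyz",i["orientation"],degrees=True).as_matrix().T+i["origin"]
def look(name):
    p,d=env.read_camera(name); return p,d,cloud(name,d)
def top(P,xy,r,z0,z1):
    "points within box r of xy and between heights: (centre of min-area rect, sides, angle of long side deg, median z, n)"
    m=(np.abs(P[...,0]-xy[0])<r)&(np.abs(P[...,1]-xy[1])<r)&(P[...,2]>z0)&(P[...,2]<z1)
    q=P[m]
    if len(q)<8: return None
    c,s,a=cv2.minAreaRect((q[:,:2]*1000).astype(np.float32))
    if s[0]<s[1]: a+=90; s=s[::-1]
    return np.round(c,1),np.round(s,1),round((a+90)%180-90,1),round(float(np.median(q[:,2]))*1000,1),len(q)
E
python3 - <<'E'
from h import *
for n in("top","side"):
    z=np.load(f"pics/{n}0.npz"); P=cloud(n,z["d"])
    if n=="top":
        at={k:P[v,u] for k,(u,v) in dict(tube=(289,274),tin=(325,276),jar=(360,278),block=(325,246),blue=(243,277),green=(419,282),green2=(362,335),tray=(188,256),bed=(490,270),catch=(492,231),board=(370,235),tub=(258,160),brush=(412,185),table=(300,320)).items()}
    print(n)
    for k,v in at.items():
        if n=="top":print(k,np.round(v*1000))
    for k,z0,z1,r in(("tube",.1,.14,.04),("tin",.09,.115,.04),("jar",.075,.1,.045),("block",.03,.048,.052),("blue",.09,.14,.04),("green",.06,.1,.04),("green2",.06,.1,.04),("tray",.011,.022,.14),("bed",.056,.075,.057),("tub",.1,.13,.08),("brush",.008,.06,.15),("board",.008,.017,.16)):
        xy=at[k][:2]
        if k=="board": xy=at["block"][:2]
        print(k,top(P,xy,r,z0,z1))
E
```

```text
top
tube [499.  86. 122.]
tin [497.  18. 106.]
jar [494. -50.  86.]
block [557.  22.  40.]
blue [490. 176. 109.]
green [ 489. -167.   76.]
green2 [382. -58.  74.]
tray [527. 322.   5.]
bed [ 517. -311.   68.]
catch [ 597. -320.   52.]
board [584. -73.  12.]
tub [743. 176.   4.]
brush [ 694. -160.   17.]
table [397.  72.   1.]
tube (array([495.7,  83.7]), array([47.4, 46.5]), 1.8, 121.4, 523)
tin (array([496.4,  18.4]), array([50.3, 50. ]), -88.3, 105.0, 674)
jar (array([492.6, -44.3]), array([70.3, 60.9]), -82.6, 87.7, 753)
block (array([544.1,  23.7]), array([100.8,  70.7]), -85.5, 39.4, 932)
blue (array([487.8, 183.2]), array([47.8, 46.9]), 59.6, 109.3, 524)
green (array([ 488.4, -167.2]), array([61. , 57.5]), -88.3, 75.9, 770)
green2 (array([379.1, -56.6]), array([61.8, 61.1]), 38.2, 75.9, 808)
tray (array([526.1, 322. ]), array([219.9, 132.8]), 1.1, 16.1, 799)
bed (array([ 518.8, -312.9]), array([113.2,  61.6]), -4.7, 64.8, 1666)
tub (array([718.7, 156.7]), array([98.9, 98.5]), -89.4, 109.6, 459)
brush (array([ 693.6, -159.4]), array([299.3, 299.2]), -89.8, 18.7, 3232)
board (arr
[... 196 characters left out ...]
)
jar (array([491.3, -47.6]), array([66.9, 61.7]), -24.9, 87.1, 768)
block (array([566.7,  26.1]), array([94.5, 35.6]), -80.9, 38.8, 428)
blue (array([487.3, 185.8]), array([48. , 46.9]), -75.5, 108.8, 870)
green (array([ 487.8, -165.3]), array([62.4, 61.6]), -48.1, 75.1, 767)
green2 (array([377.6, -54.8]), array([61.5, 61. ]), -58.7, 75.2, 957)
tray (array([528.1, 286.2]), array([223.8, 204.2]), 1.1, 15.9, 1676)
bed (array([ 517.4, -311.3]), array([115.3,  64.8]), -3.7, 64.3, 1055)
tub (array([718.5, 159.5]), array([100.7,  98.5]), -5.7, 107.9, 750)
brush (array([ 696.9, -167.2]), array([302.5, 295. ]), 86.5, 19.5, 2316)
board (array([541.4,  21.9]), array([320.8, 288.1]), 89.6, 12.3, 3384)
```

Run:
```python
from h import *
for n in("top","side"):
    z=np.load(f"pics/{n}0.npz"); P=cloud(n,z["d"]); p=z["p"].astype(int)
    print(n,"jar",top(P,(.492,-.05),.037,.083,.092),"tube",top(P,(.496,.084),.03,.116,.126),"tin",top(P,(.496,.019),.032,.1,.11))
    Q=P.copy(); Q[Q[...,0]<.528]=0
    print("block",top(Q,(.557,.022),.06,.035,.045))
    b=(p[...,0]-p[...,2]>25)&(P[...,2]>.008)&(P[...,2]<.018); Q=P.copy(); Q[~b]=0
    print("board",top(Q,(.53,.02),.13,.008,.018))
    q=P[(np.abs(P[...,0]-.518)<.056)&(np.abs(P[...,1]+.312)<.05)&(P[...,2]>.061)&(P[...,2]<.07)]
    print("bed x range by y", [np.round([s.min(),s.max()],4) for s in [q[np.abs(q[:,1]+.312-o)<.006][:,0] for o in(-.015,0,.015)]],[np.round([s.min(),s.max()],4) for s in [q[np.abs(q[:,0]-o)<.008][:,1] for o in(.48,.52,.55)]])
    Q=P.copy(); Q[(P[...,0]>.62)|(P[...,0]<.43)]=0
    print("jig deck",top(Q,(.518,-.312),.11,.025,.035))
```

```text
top jar (array([493.3, -49.8]), array([59.8, 58.7]), 19.9, 87.7, 746) tube (array([495.8,  84.1]), array([47.3, 45.7]), 1.3, 121.5, 499) tin (array([497. ,  17.6]), array([49.9, 49.9]), -85.4, 105.0, 670)
block (array([555.1,  21.6]), array([89.8, 44.7]), 89.7, 39.4, 908)
board (array([528.3,  17.1]), array([220.5, 149.5]), 89.4, 12.7, 4022)
bed x range by y [array([0.4634, 0.5723]), array([0.4629, 0.5737]), array([0.4646, 0.5714])] [array([-0.3402, -0.2803]), array([-0.3437, -0.2817]), array([-0.3454, -0.2853])]
jig deck (array([ 524.5, -314.2]), array([189.1, 120.7]), -3.8, 30.8, 2903)
side jar (array([493.6, -49.4]), array([61.5, 60. ]), -81.9, 87.3, 699) tube (array([495.2,  86.8]), array([49. , 46.6]), -63.9, 120.9, 593) tin (array([496.3,  20.6]), array([52.1, 51.1]), -86.7, 104.5, 713)
block (array([566.8,  25.2]), array([93.1, 34.8]), -81.7, 38.9, 391)
board (array([528. ,  18.3]), array([223.3, 152. ]), 89.1, 12.3, 2985)
bed x range by y [array([0.4624, 0.574 ]), array([0.4628, 0.5713]), array([0.4626, 0.5727])] [array([-0.3411, -0.2787]), array([-0.3416, -0.281 ]), array([-0.346 , -0.2849])]
jig deck (array([ 523.4, -311.4]), array([190. , 123.8]), -4.3, 30.9, 2131)
```

Call:
jog_arm --motion '[[[0,0,0,0,0,0,0]]]' --grip_force 15

```text
time_s: 0.2
tool_pos: [0.2492, -0.6, 0.2359]
tool_rot: [-179.9, 0.0, 22.6]
force: [-0.3, 0.5, -0.1]
grip_width: 0.0872
grasp_force: 0.0
```

Call:
jog_arm --motion '[[[0,0,-0.2,0,0,-0.1872,0],[0,0,-0.2,0,0,-0.1872,0],[0,0,-0.2,0,0,-0.1872,0],[0,0,-0.2,0,0,-0.1872,0],[0,0,-0.2,0,0,-0.1872,0]]]'

```text
time_s: 0.7
tool_pos: [0.2492, -0.6002, 0.2563]
tool_rot: [-180.0, -0.0, 56.3]
force: [0.7, -0.1, -0.4]
grip_width: 0.0873
grasp_force: 0.0
```

Call:
jog_arm --motion '[[[0,0,0,0,0,-0.1872,0],[0,0,0,0,0,-0.1872,0],[0,0,0,0,0,-0.1872,0],[0,0,0,0,0,-0.1872,0],[0,0,0,0,0,-0.1872,0]]]'

```text
time_s: 1.2
tool_pos: [0.2493, -0.6002, 0.2563]
tool_rot: [-180.0, -0.0, 89.8]
force: [-0.7, 0.7, 0.4]
grip_width: 0.0872
grasp_force: 0.0
```

Call:
jog_arm --motion '[[[1,1,0,0,0,0,0],[1,1,0,0,0,0,0],[1,1,0,0,0,0,0],[1,1,0,0,0,0,0],[1,1,0,0,0,0,0]]]'

```text
time_s: 1.7
tool_pos: [0.3505, -0.4995, 0.2568]
tool_rot: [-180.0, 0.0, 89.9]
force: [-0.6, -0.5, 0.6]
grip_width: 0.0872
grasp_force: 0.0
```

Call:
jog_arm --motion '[[[1,1,0,0,0,0,0],[1,1,0,0,0,0,0],[1,1,0,0,0,0,0],[1,1,0,0,0,0,0],[1,1,0,0,0,0,0]]]'

```text
time_s: 2.2
tool_pos: [0.4491, -0.4013, 0.2564]
tool_rot: [-180.0, 0.0, 89.8]
force: [-1.2, -0.6, -0.7]
grip_width: 0.087
grasp_force: 0.0
```

Call:
jog_arm --motion '[[[1,0.46,0,0,0,0,0],[1,0.46,0,0,0,0,0],[1,0.46,0,0,0,0,0],[1,0.46,0,0,0,0,0],[1,0.46,0,0,0,0,0]]]'

```text
time_s: 2.7
tool_pos: [0.4938, -0.3039, 0.2564]
tool_rot: [-179.9, 0.1, 89.7]
force: [-0.9, -0.2, 0.5]
grip_width: 0.0869
grasp_force: 0.0
```

Call:
jog_arm --motion '[[[1,0,0,0,0,0,0],[1,0,0,0,0,0,0],[1,0,0,0,0,0,0]]]'

```text
time_s: 3.0
tool_pos: [0.496, -0.1956, 0.2571]
tool_rot: [180.0, -0.1, 90.2]
force: [0.7, 0.5, 0.7]
grip_width: 0.0871
grasp_force: 0.0
```

Call:
jog_arm --motion '[[[1,0,0,0,0,0,0],[1,0,0,0,0,0,0],[1,0,0,0,0,0,0]]]'

```text
time_s: 3.3
tool_pos: [0.496, -0.0955, 0.2572]
tool_rot: [179.9, -0.1, 90.3]
force: [0.6, 0.0, -0.4]
grip_width: 0.0871
grasp_force: 0.0
```

Call:
jog_arm --motion '[[[1,0,0,0,0,0,0],[1,0,0,0,0,0,0],[1,0,0,0,0,0,0]]]'

```text
time_s: 3.6
tool_pos: [0.496, 0.0047, 0.2573]
tool_rot: [179.9, -0.1, 90.3]
force: [1.3, -0.2, 1.2]
grip_width: 0.0873
grasp_force: 0.0
```

Call:
jog_arm --motion '[[[0.85,0,0,0,0,0,0],[0.85,0,0,0,0,0,0],[0.85,0,0,0,0,0,0],[0.85,0,0,0,0,0,0],[0.85,0,0,0,0,0,0]]]'

```text
time_s: 4.1
tool_pos: [0.4965, 0.0814, 0.2564]
tool_rot: [-180.0, 0.1, 89.7]
force: [-0.9, -0.1, -0.1]
grip_width: 0.0872
grasp_force: 0.0
```

Call:
jog_arm --motion '[[[0,0,0,0,0,0,0],[0,0,0,0,0,0,0],[0,0,0,0,0,0,0]]]'

```text
time_s: 4.4
tool_pos: [0.496, 0.0837, 0.2565]
tool_rot: [-180.0, 0.0, 89.9]
force: [-0.7, -0.3, -0.2]
grip_width: 0.0866
grasp_force: 0.0
```

Call:
jog_arm --motion '[[[0.01,0,1,0,0,0,0],[0.01,0,1,0,0,0,0],[0.01,0,1,0,0,0,0],[0.01,0,1,0,0,0,0]]]'

```text
time_s: 4.8
tool_pos: [0.4958, 0.0855, 0.1569]
tool_rot: [-179.9, -0.0, 90.0]
force: [0.1, -0.0, 1.0]
grip_width: 0.0868
grasp_force: 0.0
```

Call:
jog_arm --motion '[[[0,0,0.4,0,0,0,0],[0,0,0.77,0,0,0,0],[0,0,0.77,0,0,0,0],[0,0,0.77,0,0,0,0],[0,0,0.77,0,0,0,0]]]'

```text
time_s: 5.3
tool_pos: [0.4985, 0.086, 0.0827]
tool_rot: [179.7, -0.0, 89.9]
force: [0.7, -0.7, 1.0]
grip_width: 0.0867
grasp_force: 0.0
```

Call:
jog_arm --motion '[[[0,0,0,0,0,0,1],[0,0,0,0,0,0,1],[0,0,0,0,0,0,1],[0,0,0,0,0,0,1],[0,0,0,0,0,0,1]]]'

```text
time_s: 5.8
tool_pos: [0.4959, 0.0855, 0.0796]
tool_rot: [180.0, 0.0, 90.0]
force: [-0.9, -0.3, 0.7]
grip_width: 0.0546
grasp_force: 0.0
```

Call:
jog_arm --motion '[[[0,0,0,0,0,0,1],[0,0,0,0,0,0,1],[0,0,0,0,0,0,1],[0,0,0,0,0,0,1],[0,0,0,0,0,0,1]]]'

```text
time_s: 6.3
tool_pos: [0.4959, 0.0855, 0.0795]
tool_rot: [180.0, 0.0, 90.0]
force: [1.0, 0.4, -1.0]
grip_width: 0.0474
grasp_force: 15.0
```

Call:
jog_arm --motion '[[[0,0,-0.3,0,0,0,1],[0,0,-0.65,0,0,0,1],[0,0,-0.65,0,0,0,1]]]'

```text
time_s: 6.6
tool_pos: [0.4987, 0.0864, 0.1485]
tool_rot: [179.6, -0.0, 90.0]
force: [1.3, 0.8, -1.2]
grip_width: 0.0479
grasp_force: 15.0
```

Call:
jog_arm --motion '[[[0,0,-0.3,0,0,0,1],[0,0,-0.65,0,0,0,1],[0,0,-0.65,0,0,0,1],[0,0,-0.65,0,0,0,1]]]'

```text
time_s: 7.0
tool_pos: [0.4958, 0.0854, 0.2091]
tool_rot: [180.0, 0.0, 89.9]
force: [0.2, -0.8, -1.7]
grip_width: 0.0477
grasp_force: 15.0
```

Call:
jog_arm --motion '[[[0.3,0.1,0,0,0,0,1],[0.6,0.3,0,0,0,0,1],[0.79,0.33,0,0,0,0,1],[0.79,0.33,0,0,0,0,1]]]'

```text
time_s: 7.4
tool_pos: [0.5274, 0.1681, 0.2072]
tool_rot: [-179.8, -0.1, 90.3]
force: [0.2, 0.4, -2.7]
grip_width: 0.0476
grasp_force: 15.0
```

Call:
jog_arm --motion '[[[0.3,0.1,0,0,0,0,1],[0.6,0.3,0,0,0,0,1],[0.79,0.33,0,0,0,0,1],[0.79,0.33,0,0,0,0,1]]]'

```text
time_s: 7.8
tool_pos: [0.5605, 0.246, 0.2073]
tool_rot: [-179.8, -0.1, 90.2]
force: [-1.0, 0.2, -1.4]
grip_width: 0.0476
grasp_force: 15.0
```

Call:
jog_arm --motion '[[[0.3,0.1,0,0,0,0,1],[0.6,0.3,0,0,0,0,1],[0.79,0.32,0,0,0,0,1],[0.79,0.32,0,0,0,0,1]]]'

```text
time_s: 8.2
tool_pos: [0.5926, 0.3241, 0.2076]
tool_rot: [-179.8, -0.0, 90.1]
force: [-1.0, 0.8, -2.5]
grip_width: 0.0475
grasp_force: 15.0
```

Call:
jog_arm --motion '[[[0,0,0,0,0,-0.04,1],[0,0,0,0,0,-0.08,1],[0,0,0,0,0,-0.12,1],[0,0,0,0,0,-0.16,1],[0,0,0,0,0,-0.17,1]]]'

```text
time_s: 8.7
tool_pos: [0.5941, 0.3195, 0.2085]
tool_rot: [-179.9, 0.1, 120.6]
force: [-0.1, -0.5, -1.7]
grip_width: 0.0479
grasp_force: 15.0
```

Call:
jog_arm --motion '[[[0,0,0,0,0,-0.04,1],[0,0,0,0,0,-0.08,1],[0,0,0,0,0,-0.12,1],[0,0,0,0,0,-0.16,1],[0,0,0,0,0,-0.17,1]]]'

```text
time_s: 9.2
tool_pos: [0.5942, 0.3206, 0.2088]
tool_rot: [-179.9, 0.0, 151.1]
force: [0.1, 0.6, -2.7]
grip_width: 0.0478
grasp_force: 15.0
```

Call:
jog_arm --motion '[[[0,0,0,0,0,-0.04,1],[0,0,0,0,0,-0.08,1],[0,0,0,0,0,-0.12,1],[0,0,0,0,0,-0.16,1],[0,0,0,0,0,-0.16,1]]]'

```text
time_s: 9.7
tool_pos: [0.5942, 0.3213, 0.209]
tool_rot: [-179.9, -0.0, 179.8]
force: [0.7, -0.3, -1.6]
grip_width: 0.0477
grasp_force: 15.0
```

Call:
jog_arm --motion '[[[0,0,0,0,0,0,1],[0,0,0,0,0,0,1],[0,0,0,0,0,0,1]]]'

```text
time_s: 10.0
tool_pos: [0.5941, 0.3223, 0.2095]
tool_rot: [-180.0, 0.0, 179.8]
force: [0.8, 0.2, -1.0]
grip_width: 0.0475
grasp_force: 15.0
```

Call:
jog_arm --motion '[[[0,0,0.3,0,0,0,1],[0,0,0.6,0,0,0,1],[0,0,0.8,0,0,0,1],[0,0,0.8,0,0,0,1]]]'

```text
time_s: 10.4
tool_pos: [0.5927, 0.3208, 0.1261]
tool_rot: [-179.8, -0.3, 179.9]
force: [-0.0, -0.7, -1.8]
grip_width: 0.0477
grasp_force: 15.0
```

Call:
jog_arm --motion '[[[0,0,0.2,0,0,0,1],[0,0,0.4,0,0,0,1],[0,0,0.52,0,0,0,1],[0,0,0.56,0,0,0,1],[0,0,0.56,0,0,0,1]]]'

```text
time_s: 10.9
tool_pos: [0.5939, 0.3224, 0.0731]
tool_rot: [-180.0, -0.0, 180.0]
force: [-0.2, -0.2, -1.5]
grip_width: 0.0479
grasp_force: 15.0
```

Call:
jog_arm --motion '[[[0,0,0,0,0,0,1],[0,0,0,0,0,0,1],[0,0,0,0,0,0,1],[0,0,0,0,0,0,1]]]'

```text
time_s: 11.3
tool_pos: [0.5943, 0.3225, 0.0739]
tool_rot: [180.0, 0.0, 180.0]
force: [-1.4, 0.6, -2.0]
grip_width: 0.0474
grasp_force: 15.0
```

Call:
jog_arm --motion '[[[0,0,0.01,0,0,0,1],[0,0,0.02,0,0,0,1],[0,0,0.02,0,0,0,1]]]'

```text
time_s: 11.6
tool_pos: [0.5941, 0.3225, 0.0715]
tool_rot: [-180.0, 0.0, 180.0]
force: [0.0, -0.1, -1.2]
grip_width: 0.048
grasp_force: 15.0
```

Call:
jog_arm --motion '[[[0,0,0,0,0,0,0],[0,0,0,0,0,0,0],[0,0,0,0,0,0,0],[0,0,0,0,0,0,0],[0,0,0,0,0,0,0]]]'

```text
time_s: 12.1
tool_pos: [0.5942, 0.3225, 0.0716]
tool_rot: [-180.0, 0.0, 180.0]
force: [0.3, 0.2, -0.1]
grip_width: 0.08
grasp_force: 0.0
```

Call:
jog_arm --motion '[[[0,0,-0.2,0,0,0,0],[0,0,-0.6,0,0,0,0],[0,0,-0.9,0,0,0,0],[0,0,-0.9,0,0,0,0]]]'

```text
time_s: 12.5
tool_pos: [0.5959, 0.325, 0.1685]
tool_rot: [179.7, 0.4, 180.0]
force: [-0.2, 1.0, 0.8]
grip_width: 0.0869
grasp_force: 0.0
```

Call:
jog_arm --motion '[[[0,0,-0.4,0,0,0,0],[0,0,-0.5,0,0,0,0],[0,0,-0.5,0,0,0,0],[0,0,-0.5,0,0,0,0]]]'

```text
time_s: 12.9
tool_pos: [0.5939, 0.3222, 0.211]
tool_rot: [-180.0, -0.0, 180.0]
force: [-0.4, 0.1, -0.2]
grip_width: 0.087
grasp_force: 0.0
```

Call:
jog_arm --motion '[[[0,0,0,0,0,0.17,0],[0,0,0,0,0,0.17,0],[0,0,0,0,0,0.17,0],[0,0,0,0,0,0.17,0]]]'

```text
time_s: 13.3
tool_pos: [0.5935, 0.3217, 0.2095]
tool_rot: [-179.8, -0.1, 149.1]
force: [0.9, 0.3, 0.1]
grip_width: 0.0871
grasp_force: 0.0
```

Call:
jog_arm --motion '[[[0,0,0,0,0,0.17,0],[0,0,0,0,0,0.17,0],[0,0,0,0,0,0.17,0],[0,0,0,0,0,0.17,0]]]'

```text
time_s: 13.7
tool_pos: [0.5935, 0.3217, 0.2095]
tool_rot: [-179.8, 0.0, 118.5]
force: [-0.4, -0.6, -0.5]
grip_width: 0.0871
grasp_force: 0.0
```

Call:
jog_arm --motion '[[[0,0,0,0,0,0.143,0],[0,0,0,0,0,0.143,0],[0,0,0,0,0,0.143,0],[0,0,0,0,0,0.143,0]]]'

```text
time_s: 14.1
tool_pos: [0.5936, 0.3218, 0.2098]
tool_rot: [-179.9, 0.1, 93.0]
force: [-0.5, -0.0, -0.2]
grip_width: 0.0873
grasp_force: 0.0
```

Call:
jog_arm --motion '[[[-0.99,-0.38,0,0,0,0,0],[-0.99,-0.38,0,0,0,0,0],[-0.99,-0.38,0,0,0,0,0],[-0.99,-0.38,0,0,0,0,0]]]'

```text
time_s: 14.5
tool_pos: [0.5615, 0.2186, 0.2106]
tool_rot: [-179.9, 0.1, 92.9]
force: [0.6, 1.0, 0.6]
grip_width: 0.0869
grasp_force: 0.0
```

Call:
jog_arm --motion '[[[-0.99,-0.38,0,0,0,0,0],[-0.99,-0.38,0,0,0,0,0],[-0.99,-0.38,0,0,0,0,0],[-0.99,-0.38,0,0,0,0,0]]]'

```text
time_s: 14.9
tool_pos: [0.5288, 0.1201, 0.2114]
tool_rot: [180.0, 0.0, 93.0]
force: [0.0, 1.0, 0.9]
grip_width: 0.0872
grasp_force: 0.0
```

Call:
jog_arm --motion '[[[-0.99,-0.38,0,0,0,0,0],[-0.99,-0.38,0,0,0,0,0],[-0.99,-0.38,0,0,0,0,0],[-0.99,-0.38,0,0,0,0,0],[-0.99,-0.38,0,0,0,0,0]]]'

```text
time_s: 15.4
tool_pos: [0.4966, 0.023, 0.2118]
tool_rot: [179.9, -0.1, 93.3]
force: [0.4, -0.2, 0.4]
grip_width: 0.0869
grasp_force: 0.0
```

Call:
jog_arm --motion '[[[0,0,0.2,0,0,0,0],[0,0,0.2,0,0,0,0],[0,0,0.2,0,0,0,0]]]'

```text
time_s: 15.7
tool_pos: [0.496, 0.0221, 0.1915]
tool_rot: [-180.0, -0.1, 93.2]
force: [0.1, 0.2, 0.6]
grip_width: 0.087
grasp_force: 0.0
```

Call:
jog_arm --motion '[[[-0.03,0.01,0.5,0,0,0,0],[-0.03,0.01,0.6,0,0,0,0],[-0.03,0.01,0.6,0,0,0,0],[-0.03,0.01,0.6,0,0,0,0]]]'

```text
time_s: 16.1
tool_pos: [0.498, 0.0176, 0.133]
tool_rot: [179.9, -0.0, 93.1]
force: [0.1, 0.2, 0.2]
grip_width: 0.0873
grasp_force: 0.0
```

Call:
jog_arm --motion '[[[0,0,0.3,0,0,0,0],[0,0,0.5,0,0,0,0],[0,0,0.51,0,0,0,0],[0,0,0.51,0,0,0,0]]]'

```text
time_s: 16.5
tool_pos: [0.4981, 0.0172, 0.0821]
tool_rot: [179.9, 0.0, 93.0]
force: [0.6, -0.7, 0.1]
grip_width: 0.087
grasp_force: 0.0
```

Call:
jog_arm --motion '[[[0,0,0,0,0,0,1],[0,0,0,0,0,0,1],[0,0,0,0,0,0,1],[0,0,0,0,0,0,1],[0,0,0,0,0,0,1]]]'

```text
time_s: 17.0
tool_pos: [0.4971, 0.0169, 0.0807]
tool_rot: [180.0, 0.0, 93.0]
force: [-0.1, -0.3, 0.2]
grip_width: 0.0549
grasp_force: 0.0
```

Call:
jog_arm --motion '[[[0,0,0,0,0,0,1],[0,0,0,0,0,0,1],[0,0,0,0,0,0,1],[0,0,0,0,0,0,1]]]'

```text
time_s: 17.4
tool_pos: [0.4971, 0.0169, 0.0806]
tool_rot: [180.0, 0.0, 93.0]
force: [0.3, -0.2, 0.7]
grip_width: 0.05
grasp_force: 15.0
```

Call:
jog_arm --motion '[[[0,0,-0.3,0,0,0,1],[0,0,-0.65,0,0,0,1],[0,0,-0.65,0,0,0,1]]]'

```text
time_s: 17.7
tool_pos: [0.4999, 0.0173, 0.1494]
tool_rot: [179.6, 0.1, 93.0]
force: [0.8, 1.4, -2.0]
grip_width: 0.0498
grasp_force: 15.0
```

Call:
jog_arm --motion '[[[0,0,-0.3,0,0,0,1],[0,0,-0.65,0,0,0,1],[0,0,-0.65,0,0,0,1],[0,0,-0.65,0,0,0,1]]]'

```text
time_s: 18.1
tool_pos: [0.4969, 0.0168, 0.21]
tool_rot: [-180.0, 0.0, 93.0]
force: [0.5, 0.4, -2.4]
grip_width: 0.0498
grasp_force: 15.0
```

Call:
jog_arm --motion '[[[0.3,0.05,0,0,0,0,1],[0.6,0.1,0,0,0,0,1],[0.76,0.11,0,0,0,0,1],[0.76,0.11,0,0,0,0,1]]]'

```text
time_s: 18.5
tool_pos: [0.5024, 0.0964, 0.2086]
tool_rot: [-179.8, -0.1, 93.3]
force: [-0.3, 0.1, -1.8]
grip_width: 0.0499
grasp_force: 15.0
```

Call:
jog_arm --motion '[[[0.3,0.05,0,0,0,0,1],[0.6,0.1,0,0,0,0,1],[0.76,0.11,0,0,0,0,1],[0.76,0.11,0,0,0,0,1]]]'

```text
time_s: 18.9
tool_pos: [0.5098, 0.1714, 0.209]
tool_rot: [-179.8, -0.1, 93.2]
force: [-1.1, 0.0, -1.4]
grip_width: 0.0496
grasp_force: 15.0
```

Call:
jog_arm --motion '[[[0.3,0.05,0,0,0,0,1],[0.6,0.1,0,0,0,0,1],[0.76,0.11,0,0,0,0,1],[0.76,0.11,0,0,0,0,1]]]'

```text
time_s: 19.3
tool_pos: [0.5172, 0.247, 0.2093]
tool_rot: [-179.9, -0.0, 93.2]
force: [-0.6, -0.1, -2.0]
grip_width: 0.0499
grasp_force: 15.0
```

Call:
jog_arm --motion '[[[0.3,0.05,0,0,0,0,1],[0.6,0.1,0,0,0,0,1],[0.75,0.11,0,0,0,0,1],[0.75,0.11,0,0,0,0,1]]]'

```text
time_s: 19.7
tool_pos: [0.5247, 0.3217, 0.2094]
tool_rot: [-179.9, 0.0, 93.1]
force: [-0.6, -0.8, -1.6]
grip_width: 0.0496
grasp_force: 15.0
```

Call:
jog_arm --motion '[[[0,0,0,0,0,-0.04,1],[0,0,0,0,0,-0.08,1],[0,0,0,0,0,-0.12,1],[0,0,0,0,0,-0.16,1],[0,0,0,0,0,-0.163,1]]]'

```text
time_s: 20.2
tool_pos: [0.5261, 0.3182, 0.2096]
tool_rot: [-179.9, 0.1, 122.2]
force: [-0.4, -0.5, -1.6]
grip_width: 0.0496
grasp_force: 15.0
```

Call:
jog_arm --motion '[[[0,0,0,0,0,-0.04,1],[0,0,0,0,0,-0.08,1],[0,0,0,0,0,-0.12,1],[0,0,0,0,0,-0.16,1],[0,0,0,0,0,-0.163,1]]]'

```text
time_s: 20.7
tool_pos: [0.5257, 0.3196, 0.2098]
tool_rot: [-179.9, 0.0, 151.5]
force: [-0.6, 0.1, -1.4]
grip_width: 0.0499
grasp_force: 15.0
```

Call:
jog_arm --motion '[[[0,0,0,0,0,-0.04,1],[0,0,0,0,0,-0.08,1],[0,0,0,0,0,-0.12,1],[0,0,0,0,0,-0.16,1],[0,0,0,0,0,-0.163,1]]]'

```text
time_s: 21.2
tool_pos: [0.5255, 0.3205, 0.21]
tool_rot: [-179.9, -0.0, -179.2]
force: [-0.3, 0.1, -1.1]
grip_width: 0.0498
grasp_force: 15.0
```

Call:
jog_arm --motion '[[[0,0,0,0,0,0,1],[0,0,0,0,0,0,1],[0,0,0,0,0,0,1]]]'

```text
time_s: 21.5
tool_pos: [0.5251, 0.3216, 0.2106]
tool_rot: [-180.0, 0.0, -179.1]
force: [-0.6, 0.0, -2.6]
grip_width: 0.0501
grasp_force: 15.0
```

Call:
jog_arm --motion '[[[0,0,0.3,0,0,0,1],[0,0,0.6,0,0,0,1],[0,0,0.8,0,0,0,1],[0,0,0.8,0,0,0,1]]]'

```text
time_s: 21.9
tool_pos: [0.5237, 0.3202, 0.1276]
tool_rot: [-179.8, -0.2, -179.0]
force: [-0.7, -0.6, -1.4]
grip_width: 0.0499
grasp_force: 15.0
```

Call:
jog_arm --motion '[[[0,0,0.2,0,0,0,1],[0,0,0.4,0,0,0,1],[0,0,0.52,0,0,0,1],[0,0,0.58,0,0,0,1],[0,0,0.58,0,0,0,1]]]'

```text
time_s: 22.4
tool_pos: [0.5252, 0.322, 0.0726]
tool_rot: [-180.0, 0.0, -179.0]
force: [0.7, 0.5, -1.1]
grip_width: 0.0501
grasp_force: 15.0
```

Call:
jog_arm --motion '[[[0,0,0,0,0,0,1],[0,0,0,0,0,0,1],[0,0,0,0,0,0,1],[0,0,0,0,0,0,1]]]'

```text
time_s: 22.8
tool_pos: [0.5251, 0.3218, 0.0726]
tool_rot: [-180.0, 0.0, -179.0]
force: [0.4, 0.2, -1.9]
grip_width: 0.0499
grasp_force: 15.0
```

Call:
jog_arm --motion '[[[0,0,0.005,0,0,0,0],[0,0,0.005,0,0,0,0],[0,0,0.005,0,0,0,0],[0,0,0.005,0,0,0,0],[0,0,0.005,0,0,0,0]]]'

```text
time_s: 23.3
tool_pos: [0.5251, 0.3219, 0.0721]
tool_rot: [-180.0, 0.0, -179.0]
force: [-0.1, -0.6, -0.0]
grip_width: 0.0816
grasp_force: 0.0
```

Call:
jog_arm --motion '[[[0,0,-0.2,0,0,0,0],[0,0,-0.6,0,0,0,0],[0,0,-0.9,0,0,0,0],[0,0,-0.9,0,0,0,0]]]'

```text
time_s: 23.7
tool_pos: [0.5268, 0.3244, 0.1682]
tool_rot: [179.7, 0.4, -178.9]
force: [-0.2, 0.2, -0.7]
grip_width: 0.0872
grasp_force: 0.0
```

Call:
jog_arm --motion '[[[0,0,-0.4,0,0,0,0],[0,0,-0.5,0,0,0,0],[0,0,-0.5,0,0,0,0],[0,0,-0.5,0,0,0,0]]]'

```text
time_s: 24.1
tool_pos: [0.5248, 0.3215, 0.2114]
tool_rot: [-179.9, -0.0, -179.0]
force: [0.1, -0.1, -0.1]
grip_width: 0.0869
grasp_force: 0.0
```

Call:
jog_arm --motion '[[[0,0,0,0,0,0.17,0],[0,0,0,0,0,0.17,0],[0,0,0,0,0,0.17,0],[0,0,0,0,0,0.17,0]]]'

```text
time_s: 24.5
tool_pos: [0.5244, 0.3211, 0.2102]
tool_rot: [-179.9, -0.1, 150.2]
force: [0.1, -0.0, 1.2]
grip_width: 0.0868
grasp_force: 0.0
```

Call:
jog_arm --motion '[[[0,0,0,0,0,0.17,0],[0,0,0,0,0,0.17,0],[0,0,0,0,0,0.17,0],[0,0,0,0,0,0.17,0]]]'

```text
time_s: 24.9
tool_pos: [0.5244, 0.3211, 0.2102]
tool_rot: [-179.8, 0.0, 119.6]
force: [-0.1, 0.1, 0.2]
grip_width: 0.0869
grasp_force: 0.0
```

Call:
jog_arm --motion '[[[0,0,0,0,0,0.166,0],[0,0,0,0,0,0.166,0],[0,0,0,0,0,0.166,0],[0,0,0,0,0,0.166,0],[0,0,0,0,0,0.166,0]]]'

```text
time_s: 25.4
tool_pos: [0.5244, 0.3211, 0.2104]
tool_rot: [-179.9, 0.1, 89.9]
force: [0.1, -0.4, 0.4]
grip_width: 0.087
grasp_force: 0.0
```

Call:
jog_arm --motion '[[[-0.93,-0.08,0,0,0,0,0],[-0.93,-0.08,0,0,0,0,0],[-0.93,-0.08,0,0,0,0,0],[-0.93,-0.08,0,0,0,0,0]]]'

```text
time_s: 25.8
tool_pos: [0.5171, 0.2269, 0.2111]
tool_rot: [-179.9, 0.1, 89.8]
force: [0.1, 1.1, -0.6]
grip_width: 0.0871
grasp_force: 0.0
```

Call:
jog_arm --motion '[[[-0.93,-0.08,0,0,0,0,0],[-0.93,-0.08,0,0,0,0,0],[-0.93,-0.08,0,0,0,0,0],[-0.93,-0.08,0,0,0,0,0]]]'

```text
time_s: 26.2
tool_pos: [0.5089, 0.1361, 0.2118]
tool_rot: [-180.0, -0.0, 90.0]
force: [-0.6, -0.4, -0.4]
grip_width: 0.0868
grasp_force: 0.0
```

Call:
jog_arm --motion '[[[-0.93,-0.08,0,0,0,0,0],[-0.93,-0.08,0,0,0,0,0],[-0.93,-0.08,0,0,0,0,0],[-0.93,-0.08,0,0,0,0,0]]]'

```text
time_s: 26.6
tool_pos: [0.501, 0.0444, 0.212]
tool_rot: [-180.0, -0.1, 90.0]
force: [-0.6, -0.1, -0.2]
grip_width: 0.087
grasp_force: 0.0
```

Call:
jog_arm --motion '[[[-0.93,-0.08,0,0,0,0,0],[-0.93,-0.08,0,0,0,0,0],[-0.93,-0.08,0,0,0,0,0],[-0.93,-0.08,0,0,0,0,0],[-0.93,-0.08,0,0,0,0,0]]]'

```text
time_s: 27.1
tool_pos: [0.4934, -0.0468, 0.2121]
tool_rot: [180.0, -0.1, 90.2]
force: [-0.1, 0.8, 0.3]
grip_width: 0.0865
grasp_force: 0.0
```

Call:
jog_arm --motion '[[[0,0,0.2,0,0,0,0],[0,0,0.2,0,0,0,0],[0,0,0.2,0,0,0,0],[0,0,0.2,0,0,0,0]]]'

```text
time_s: 27.5
tool_pos: [0.4933, -0.0492, 0.1928]
tool_rot: [179.9, 0.0, 90.1]
force: [0.4, 0.3, -0.3]
grip_width: 0.087
grasp_force: 0.0
```

Down 126 mm to z = 0.066, then grip.

Call:
jog_arm --motion '[[[0,0,0.5,0,0,0,0],[0,0,0.75,0,0,0,0],[0,0,0.75,0,0,0,0],[0,0,0.75,0,0,0,0]]]'

```text
time_s: 27.9
tool_pos: [0.4934, -0.0499, 0.1181]
tool_rot: [180.0, -0.0, 90.0]
force: [-0.2, 0.4, 0.4]
grip_width: 0.0866
grasp_force: 0.0
```

Call:
jog_arm --motion '[[[0,0,0.3,0,0,0,0],[0,0,0.51,0,0,0,0],[0,0,0.51,0,0,0,0],[0,0,0.51,0,0,0,0],[0,0,0.51,0,0,0,0]]]'

```text
time_s: 28.4
tool_pos: [0.4945, -0.0503, 0.0682]
tool_rot: [179.8, 0.1, 89.9]
force: [0.4, 0.4, 0.9]
grip_width: 0.0871
grasp_force: 0.0
```

Call:
jog_arm --motion '[[[0,0,0,0,0,0,1],[0,0,0,0,0,0,1],[0,0,0,0,0,0,1],[0,0,0,0,0,0,1],[0,0,0,0,0,0,1]]]'

```text
time_s: 28.9
tool_pos: [0.493, -0.0502, 0.0663]
tool_rot: [180.0, 0.0, 90.0]
force: [-0.2, 0.4, 1.0]
grip_width: 0.0616
grasp_force: 15.0
```

Call:
jog_arm --motion '[[[0,0,0,0,0,0,1],[0,0,0,0,0,0,1],[0,0,0,0,0,0,1]]]'

```text
time_s: 29.2
tool_pos: [0.493, -0.0502, 0.0663]
tool_rot: [180.0, 0.0, 90.0]
force: [0.6, -0.6, 2.1]
grip_width: 0.0618
grasp_force: 15.0
```

Call:
jog_arm --motion '[[[0,0,-0.3,0,0,0,1],[0,0,-0.7,0,0,0,1],[0,0,-0.7,0,0,0,1]]]'

```text
time_s: 29.5
tool_pos: [0.4957, -0.0502, 0.1401]
tool_rot: [179.6, 0.1, 90.0]
force: [1.2, 0.5, -1.1]
grip_width: 0.0618
grasp_force: 15.0
```

Call:
jog_arm --motion '[[[0,0,-0.3,0,0,0,1],[0,0,-0.7,0,0,0,1],[0,0,-0.7,0,0,0,1],[0,0,-0.7,0,0,0,1]]]'

```text
time_s: 29.9
tool_pos: [0.4926, -0.0503, 0.2057]
tool_rot: [-180.0, 0.0, 89.9]
force: [-0.4, -0.2, -2.3]
grip_width: 0.0615
grasp_force: 15.0
```

Call:
jog_arm --motion '[[[0.3,-0.03,0,0,0,0,1],[0.7,-0.06,0,0,0,0,1],[0.93,-0.09,0,0,0,0,1],[0.93,-0.09,0,0,0,0,1]]]'

```text
time_s: 30.3
tool_pos: [0.4818, 0.0472, 0.2041]
tool_rot: [-179.8, -0.1, 90.3]
force: [-0.6, -0.1, -2.0]
grip_width: 0.0618
grasp_force: 15.0
```

Call:
jog_arm --motion '[[[0.3,-0.03,0,0,0,0,1],[0.7,-0.06,0,0,0,0,1],[0.93,-0.09,0,0,0,0,1],[0.93,-0.09,0,0,0,0,1]]]'

```text
time_s: 30.7
tool_pos: [0.4731, 0.1391, 0.2045]
tool_rot: [-179.8, -0.1, 90.3]
force: [-0.2, -0.2, -2.0]
grip_width: 0.0614
grasp_force: 15.0
```

Call:
jog_arm --motion '[[[0.3,-0.03,0,0,0,0,1],[0.7,-0.06,0,0,0,0,1],[0.93,-0.09,0,0,0,0,1],[0.93,-0.09,0,0,0,0,1]]]'

```text
time_s: 31.1
tool_pos: [0.4644, 0.2313, 0.2047]
tool_rot: [-179.8, -0.1, 90.2]
force: [0.0, -0.1, -2.4]
grip_width: 0.0612
grasp_force: 15.0
```

Call:
jog_arm --motion '[[[0.3,-0.03,0,0,0,0,1],[0.7,-0.06,0,0,0,0,1],[0.92,-0.08,0,0,0,0,1],[0.92,-0.08,0,0,0,0,1]]]'

```text
time_s: 31.5
tool_pos: [0.4569, 0.3225, 0.2046]
tool_rot: [-179.8, -0.1, 90.2]
force: [-0.3, -0.3, -2.0]
grip_width: 0.0616
grasp_force: 15.0
```

Call:
jog_arm --motion '[[[0,0,0,0,0,-0.04,1],[0,0,0,0,0,-0.08,1],[0,0,0,0,0,-0.12,1],[0,0,0,0,0,-0.16,1],[0,0,0,0,0,-0.167,1]]]'

```text
time_s: 32.0
tool_pos: [0.459, 0.3177, 0.2046]
tool_rot: [-179.8, 0.1, 119.9]
force: [-0.8, 0.4, -1.4]
grip_width: 0.0618
grasp_force: 15.0
```

Call:
jog_arm --motion '[[[0,0,0,0,0,-0.04,1],[0,0,0,0,0,-0.08,1],[0,0,0,0,0,-0.12,1],[0,0,0,0,0,-0.16,1],[0,0,0,0,0,-0.167,1]]]'

```text
time_s: 32.5
tool_pos: [0.4587, 0.3189, 0.205]
tool_rot: [-179.9, -0.0, 149.9]
force: [-0.0, 0.8, -2.0]
grip_width: 0.0614
grasp_force: 15.0
```

Call:
jog_arm --motion '[[[0,0,0,0,0,-0.04,1],[0,0,0,0,0,-0.08,1],[0,0,0,0,0,-0.12,1],[0,0,0,0,0,-0.16,1],[0,0,0,0,0,-0.167,1]]]'

```text
time_s: 33.0
tool_pos: [0.4585, 0.3197, 0.2054]
tool_rot: [-179.9, -0.0, 180.0]
force: [-0.3, 0.2, -1.1]
grip_width: 0.0618
grasp_force: 15.0
```

Call:
jog_arm --motion '[[[0,0,0,0,0,0,1],[0,0,0,0,0,0,1],[0,0,0,0,0,0,1]]]'

```text
time_s: 33.3
tool_pos: [0.4581, 0.3207, 0.206]
tool_rot: [-180.0, 0.0, -180.0]
force: [0.6, 0.5, -1.6]
grip_width: 0.0619
grasp_force: 15.0
```

Call:
jog_arm --motion '[[[0,0,0.3,0,0,0,1],[0,0,0.6,0,0,0,1],[0,0,0.9,0,0,0,1],[0,0,0.9,0,0,0,1]]]'

```text
time_s: 33.7
tool_pos: [0.4561, 0.3186, 0.1124]
tool_rot: [-179.8, -0.3, -179.9]
force: [-0.4, -0.5, -1.8]
grip_width: 0.0619
grasp_force: 15.0
```

Call:
jog_arm --motion '[[[0,0,0.2,0,0,0,1],[0,0,0.4,0,0,0,1],[0,0,0.52,0,0,0,1],[0,0,0.58,0,0,0,1],[0,0,0.58,0,0,0,1]]]'

```text
time_s: 34.2
tool_pos: [0.4584, 0.3213, 0.0587]
tool_rot: [180.0, 0.0, -179.9]
force: [0.2, -0.0, -1.0]
grip_width: 0.0616
grasp_force: 15.0
```

Call:
jog_arm --motion '[[[0,0,0,0,0,0,1],[0,0,0,0,0,0,1],[0,0,0,0,0,0,1],[0,0,0,0,0,0,1]]]'

```text
time_s: 34.6
tool_pos: [0.4582, 0.3209, 0.0583]
tool_rot: [180.0, 0.0, -179.9]
force: [-0.2, 0.8, -1.6]
grip_width: 0.0616
grasp_force: 15.0
```

Call:
jog_arm --motion '[[[0,0,0,0,0,0,0],[0,0,0,0,0,0,0],[0,0,0,0,0,0,0],[0,0,0,0,0,0,0],[0,0,0,0,0,0,0]]]'

```text
time_s: 35.1
tool_pos: [0.4581, 0.3209, 0.0581]
tool_rot: [180.0, 0.0, -179.9]
force: [-0.0, -0.6, -0.9]
grip_width: 0.086
grasp_force: 0.0
```

Call:
jog_arm --motion '[[[0,0,-0.2,0,0,0,0],[0,0,-0.6,0,0,0,0],[0,0,-0.9,0,0,0,0],[0,0,-0.9,0,0,0,0]]]'

```text
time_s: 35.5
tool_pos: [0.4598, 0.3231, 0.1521]
tool_rot: [179.8, 0.3, -179.9]
force: [0.6, 0.2, 0.5]
grip_width: 0.0871
grasp_force: 0.0
```

Call:
jog_arm --motion '[[[0,0,-0.4,0,0,0,0],[0,0,-0.6,0,0,0,0],[0,0,-0.6,0,0,0,0],[0,0,-0.6,0,0,0,0]]]'

```text
time_s: 35.9
tool_pos: [0.458, 0.3204, 0.2072]
tool_rot: [-179.9, -0.0, -179.9]
force: [-0.0, 0.1, -0.4]
grip_width: 0.087
grasp_force: 0.0
```

Call:
jog_arm --motion '[[[0,0,0,0,0,0.17,0],[0,0,0,0,0,0.17,0],[0,0,0,0,0,0.17,0],[0,0,0,0,0,0.17,0]]]'

```text
time_s: 36.3
tool_pos: [0.4574, 0.3199, 0.206]
tool_rot: [-179.8, -0.1, 149.2]
force: [0.4, 0.8, -0.1]
grip_width: 0.0873
grasp_force: 0.0
```

Call:
jog_arm --motion '[[[0,0,0,0,0,0.17,0],[0,0,0,0,0,0.17,0],[0,0,0,0,0,0.17,0],[0,0,0,0,0,0.17,0]]]'

```text
time_s: 36.7
tool_pos: [0.4573, 0.3199, 0.2059]
tool_rot: [-179.8, 0.0, 118.6]
force: [-0.2, 0.2, 0.3]
grip_width: 0.087
grasp_force: 0.0
```

Call:
jog_arm --motion '[[[0,0,0,0,0,0.16,0],[0,0,0,0,0,0.16,0],[0,0,0,0,0,0.16,0],[0,0,0,0,0,0.16,0],[0,0,0,0,0,0.16,0]]]'

```text
time_s: 37.2
tool_pos: [0.4573, 0.32, 0.2061]
tool_rot: [-179.9, 0.1, 90.1]
force: [0.0, -0.8, -0.3]
grip_width: 0.0871
grasp_force: 0.0
```

Call:
jog_arm --motion '[[[-1,0,0,0,0,0,0],[-1,0,0,0,0,0,0],[-1,0,0,0,0,0,0]]]'

```text
time_s: 37.5
tool_pos: [0.4595, 0.2117, 0.206]
tool_rot: [-179.9, 0.4, 89.5]
force: [1.0, -0.0, -0.8]
grip_width: 0.0865
grasp_force: 0.0
```

Call:
jog_arm --motion '[[[-0.5,0,0,0,0,0,0],[-0.5,0,0,0,0,0,0],[-0.5,0,0,0,0,0,0],[-0.5,0,0,0,0,0,0]]]'

```text
time_s: 37.9
tool_pos: [0.458, 0.1716, 0.2076]
tool_rot: [-180.0, -0.0, 90.2]
force: [-0.4, 0.3, -0.2]
grip_width: 0.0868
grasp_force: 0.0
```

Run:
```python
from h import *
for n in("top","side"):
    p,d,P=look(n); np.savez(f"pics/{n}1.npz",p=p,d=d); cv2.imwrite(f"pics/{n}1.png",p[:,:,::-1])
    print(n,"block",top(P,(.556,.022),.065,.033,.045),"tray: tube",top(P,(.594,.322),.032,.105,.12),"tin",top(P,(.525,.322),.034,.09,.102),"jar",top(P,(.458,.32),.04,.074,.085))
o=env.get_obs();print(o["tool_pos"],o["tool_rot"])
```

```text
top block (array([555.1,  21.5]), array([89.5, 45. ]), 89.8, 39.3, 928) tray: tube (array([591.9, 320. ]), array([48.2, 46.8]), -88.9, 113.2, 503) tin (array([521.7, 319.8]), array([51.5, 47.6]), -88.1, 96.8, 555) jar (array([482.5, 302.3]), array([10.9,  2.5]), 55.1, 78.8, 11)
side block (array([554.7,  33.4]), array([73.7, 46.4]), 89.5, 38.9, 538) tray: tube (array([592.1, 322.8]), array([47.6, 46.8]), -80.8, 113.2, 803) tin (array([522.2, 321.7]), array([52.6, 51.6]), 0.6, 96.7, 1183) jar (array([462., 321.]), array([71.9, 61.5]), 0.0, 79.4, 1574)
[0.45795825 0.17231356 0.20778814] [-1.79965306e+02 -3.31665630e-02  9.02940563e+01]
```

Call:
jog_arm --motion '[[[-0.74,0.49,0,0,0,0,0],[-0.74,0.49,0,0,0,0,0],[-0.74,0.49,0,0,0,0,0],[-0.74,0.49,0,0,0,0,0]]]'

```text
time_s: 38.4
tool_pos: [0.5077, 0.0975, 0.2076]
tool_rot: [-179.9, -0.1, 90.1]
force: [0.1, 0.5, -0.2]
grip_width: 0.0868
grasp_force: 0.0
```

Call:
jog_arm --motion '[[[-0.74,0.49,0,0,0,0,0],[-0.74,0.49,0,0,0,0,0],[-0.74,0.49,0,0,0,0,0],[-0.74,0.49,0,0,0,0,0]]]'

```text
time_s: 38.8
tool_pos: [0.5565, 0.0246, 0.2077]
tool_rot: [-179.9, -0.1, 90.2]
force: [-0.2, 0.1, 0.9]
grip_width: 0.0872
grasp_force: 0.0
```

Call:
jog_arm --motion '[[[0,0,0.4,0,0,0,0],[0,0,0.8,0,0,0,0],[0,0,0.8,0,0,0,0],[0,0,0.8,0,0,0,0],[0,0,0.8,0,0,0,0]]]'

```text
time_s: 39.3
tool_pos: [0.558, 0.0246, 0.1305]
tool_rot: [179.8, -0.0, 90.2]
force: [0.4, -0.5, -0.1]
grip_width: 0.0869
grasp_force: 0.0
```

Call:
jog_arm --motion '[[[0,0,0.3,0,0,0,0],[0,0,0.6,0,0,0,0],[0,0,0.6,0,0,0,0],[0,0,0.6,0,0,0,0],[0,0,0.6,0,0,0,0]]]'

```text
time_s: 39.8
tool_pos: [0.5586, 0.0235, 0.0705]
tool_rot: [179.8, 0.0, 90.1]
force: [0.2, -0.4, -0.3]
grip_width: 0.0871
grasp_force: 0.0
```

Call:
jog_arm --motion '[[[0,-0.01,0.2,0,0,0,0],[0,-0.01,0.38,0,0,0,0],[0,-0.01,0.38,0,0,0,0],[0,-0.01,0.38,0,0,0,0],[0,-0.01,0.38,0,0,0,0]]]'

```text
time_s: 40.3
tool_pos: [0.5571, 0.0233, 0.0318]
tool_rot: [179.8, 0.0, 90.1]
force: [-0.1, -0.2, -0.0]
grip_width: 0.0873
grasp_force: 0.0
```

Call:
jog_arm --motion '[[[0,0,0,0,0,0,0],[0,0,0,0,0,0,0],[0,0,0,0,0,0,0]]]'

```text
time_s: 40.6
tool_pos: [0.556, 0.0231, 0.0304]
tool_rot: [180.0, 0.0, 90.1]
force: [-1.2, -0.1, -0.0]
grip_width: 0.0871
grasp_force: 0.0
```

Call:
jog_arm --motion '[[[0,0,0,0,0,0,1],[0,0,0,0,0,0,1],[0,0,0,0,0,0,1],[0,0,0,0,0,0,1],[0,0,0,0,0,0,1]]]' --grip_force 40

```text
time_s: 41.1
tool_pos: [0.5557, 0.0231, 0.03]
tool_rot: [-180.0, 0.0, 90.1]
force: [0.1, -0.3, 0.6]
grip_width: 0.0549
grasp_force: 0.0
```

Call:
jog_arm --motion '[[[0,0,0,0,0,0,1],[0,0,0,0,0,0,1],[0,0,0,0,0,0,1],[0,0,0,0,0,0,1],[0,0,0,0,0,0,1]]]'

```text
time_s: 41.6
tool_pos: [0.5557, 0.0231, 0.03]
tool_rot: [-180.0, 0.0, 90.1]
force: [0.1, 0.0, -0.3]
grip_width: 0.045
grasp_force: 40.0
```

Call:
jog_arm --motion '[[[0,0,-0.3,0,0,0,1],[0,0,-0.6,0,0,0,1],[0,0,-0.8,0,0,0,1],[0,0,-0.8,0,0,0,1]]]'

```text
time_s: 42.0
tool_pos: [0.5578, 0.0233, 0.1127]
tool_rot: [179.7, 0.0, 90.1]
force: [0.6, 0.9, -0.9]
grip_width: 0.0448
grasp_force: 40.0
```

Call:
jog_arm --motion '[[[0,0,-0.3,0,0,0,1],[0,0,-0.6,0,0,0,1],[0,0,-0.8,0,0,0,1],[0,0,-0.8,0,0,0,1],[0,0,-0.8,0,0,0,1]]]'

```text
time_s: 42.5
tool_pos: [0.555, 0.0228, 0.1885]
tool_rot: [-179.9, 0.0, 90.1]
force: [0.1, 1.0, -2.2]
grip_width: 0.0446
grasp_force: 40.0
```

Call:
jog_arm --motion '[[[-0.3,-0.03,0,0,0,0,1],[-0.7,-0.07,0,0,0,0,1],[-0.84,-0.09,0,0,0,0,1],[-0.84,-0.09,0,0,0,0,1]]]'

```text
time_s: 42.9
tool_pos: [0.5453, -0.0644, 0.1875]
tool_rot: [-179.8, 0.0, 89.8]
force: [0.2, 0.2, -2.2]
grip_width: 0.0443
grasp_force: 40.0
```

Call:
jog_arm --motion '[[[-0.3,-0.03,0,0,0,0,1],[-0.7,-0.07,0,0,0,0,1],[-0.84,-0.09,0,0,0,0,1],[-0.84,-0.09,0,0,0,0,1]]]'

```text
time_s: 43.3
tool_pos: [0.5373, -0.1466, 0.1886]
tool_rot: [-179.9, -0.0, 89.9]
force: [0.1, -0.2, -1.7]
grip_width: 0.0445
grasp_force: 40.0
```

Call:
jog_arm --motion '[[[-0.3,-0.03,0,0,0,0,1],[-0.7,-0.07,0,0,0,0,1],[-0.84,-0.09,0,0,0,0,1],[-0.84,-0.09,0,0,0,0,1]]]'

```text
time_s: 43.7
tool_pos: [0.5289, -0.2297, 0.1892]
tool_rot: [-179.9, -0.1, 90.0]
force: [0.8, 0.5, -1.4]
grip_width: 0.0447
grasp_force: 40.0
```

Call:
jog_arm --motion '[[[-0.3,-0.03,0,0,0,0,1],[-0.7,-0.07,0,0,0,0,1],[-0.83,-0.1,0,0,0,0,1],[-0.83,-0.1,0,0,0,0,1],[-0.83,-0.1,0,0,0,0,1]]]'

```text
time_s: 44.2
tool_pos: [0.5207, -0.3085, 0.1898]
tool_rot: [180.0, -0.1, 90.3]
force: [1.0, 0.5, -1.1]
grip_width: 0.0448
grasp_force: 40.0
```

Call:
jog_arm --motion '[[[0,0,0,0,0,0.04,1],[0,0,0,0,0,0.08,1],[0,0,0,0,0,0.12,1],[0,0,0,0,0,0.16,1],[0,0,0,0,0,0.174,1]]]'

```text
time_s: 44.7
tool_pos: [0.5209, -0.3081, 0.1903]
tool_rot: [-180.0, -0.1, 58.9]
force: [-0.1, 0.6, -1.6]
grip_width: 0.0444
grasp_force: 40.0
```

Call:
jog_arm --motion '[[[0,0,0,0,0,0.04,1],[0,0,0,0,0,0.08,1],[0,0,0,0,0,0.12,1],[0,0,0,0,0,0.16,1],[0,0,0,0,0,0.174,1]]]'

```text
time_s: 45.2
tool_pos: [0.5209, -0.308, 0.1903]
tool_rot: [-179.9, -0.1, 27.6]
force: [-0.4, -0.4, -1.7]
grip_width: 0.0448
grasp_force: 40.0
```

Call:
jog_arm --motion '[[[0,0,0,0,0,0.04,1],[0,0,0,0,0,0.08,1],[0,0,0,0,0,0.12,1],[0,0,0,0,0,0.16,1],[0,0,0,0,0,0.174,1]]]'

```text
time_s: 45.7
tool_pos: [0.5209, -0.308, 0.1902]
tool_rot: [-179.9, -0.0, -3.8]
force: [0.3, -0.1, -2.3]
grip_width: 0.0448
grasp_force: 40.0
```

Call:
jog_arm --motion '[[[0,0,0.3,0,0,0,1],[0,0,0.5,0,0,0,1],[0,0,0.7,0,0,0,1],[0,0,0.7,0,0,0,1],[0,0,0.7,0,0,0,1]]]'

```text
time_s: 46.2
tool_pos: [0.5205, -0.3096, 0.1204]
tool_rot: [-179.9, -0.0, -3.7]
force: [0.6, 0.5, -1.5]
grip_width: 0.0444
grasp_force: 40.0
```

Call:
jog_arm --motion '[[[0,0,0,0,0,0,1],[0,0,0,0,0,0,1],[0,0,0,0,0,0,1]]]'

```text
time_s: 46.5
tool_pos: [0.5201, -0.3121, 0.1211]
tool_rot: [179.9, -0.1, -3.8]
force: [-1.2, -0.4, -1.1]
grip_width: 0.0448
grasp_force: 40.0
```

Run:
```python
from h import *
for n in("top","side"):
    p,d,P=look(n); np.savez(f"pics/{n}2.npz",p=p,d=d); cv2.imwrite(f"pics/{n}2.png",cv2.resize(p[120:360,380:600] if n=="top" else p[100:300,330:550],None,fx=2.5,fy=2.5)[:,:,::-1])
print(env.get_obs()["tool_pos"])
```

```text
[ 0.51976655 -0.31217317  0.12063889]
```

Call:
jog_arm --motion '[[[-0.015,0,0.1,0,0,0,1],[-0.015,0,0.2,0,0,0,1],[-0.015,0,0.3,0,0,0,1],[-0.015,0,0.36,0,0,0,1],[-0.015,0,0.36,0,0,0,1]]]'

```text
time_s: 47.1
tool_pos: [0.5174, -0.3115, 0.0827]
tool_rot: [-179.9, 0.1, -3.8]
force: [-0.3, -0.1, -0.7]
grip_width: 0.0448
grasp_force: 40.0
```

Call:
jog_arm --motion '[[[0,0,0,0,0,0,1],[0,0,0,0,0,0,1],[0,0,0,0,0,0,1]]]'

```text
time_s: 47.4
tool_pos: [0.5183, -0.312, 0.0844]
tool_rot: [180.0, -0.0, -3.8]
force: [0.2, -0.6, -1.3]
grip_width: 0.0447
grasp_force: 40.0
```

Run:
```python
from h import *
im=[]
for n in("top","side"):
    p,d,P=look(n); np.savez(f"pics/{n}3.npz",p=p,d=d); c=p[180:340,420:540] if n=="top" else p[130:250,380:510]
    im.append(cv2.resize(c,(400,480)))
cv2.imwrite("pics/j3.png",np.hstack(im)[:,:,::-1])
```

```text
(no output)
```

View pics/j3.png

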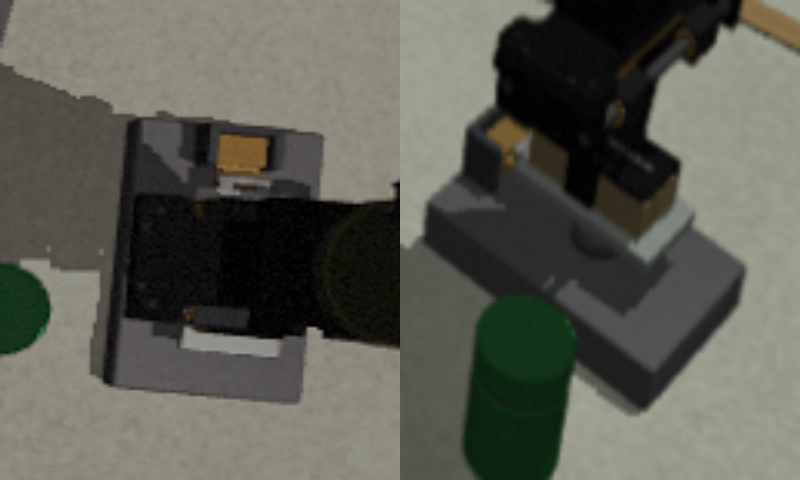

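The crop shows the block over the bed, lengthwise. The bed's near end is at (230,342) in the left half and its aluminium rim shows evenly at (665,235) in the right half. Next is pressing while gripped.

Call:
jog_arm --motion '[[[0,0,0.02,0,0,0,1],[0,0,0.04,0,0,0,1],[0,0,0.06,0,0,0,1],[0,0,0.08,0,0,0,1],[0,0,0.1,0,0,0,1]]]' --grip_force 60

```text
time_s: 48.0
tool_pos: [0.5183, -0.3121, 0.0758]
tool_rot: [180.0, -0.0, -3.8]
force: [-4.0, 2.2, 10.4]
grip_width: 0.0448
grasp_force: 60.0
```

Call:
jog_arm --motion '[[[0,0,0.03,0,0,0,1],[0,0,0.06,0,0,0,1],[0,0,0.09,0,0,0,1],[0,0,0.12,0,0,0,1],[0,0,0.14,0,0,0,1]]]'

```text
time_s: 48.5
tool_pos: [0.5183, -0.3121, 0.0616]
tool_rot: [180.0, -0.0, -3.8]
force: [-2.6, 2.1, 9.3]
grip_width: 0.0447
grasp_force: 60.0
```

Call:
jog_arm --motion '[[[0,0,0,0,0,0,1],[0,0,0,0,0,0,1],[0,0,0,0,0,0,1],[0,0,0,0,0,0,1]]]'

```text
time_s: 48.9
tool_pos: [0.5184, -0.3121, 0.0618]
tool_rot: [180.0, -0.0, -3.8]
force: [-3.3, 2.3, 8.6]
grip_width: 0.0443
grasp_force: 60.0
```

Call:
jog_arm --motion '[[[0,0,0.01,0,0,0,1],[0,0,0.02,0,0,0,1],[0,0,0.03,0,0,0,1],[0,0,0.035,0,0,0,1],[0,0,0.035,0,0,0,1]]]'

```text
time_s: 49.4
tool_pos: [0.5184, -0.3121, 0.0584]
tool_rot: [180.0, -0.0, -3.8]
force: [-4.0, 1.9, 9.7]
grip_width: 0.0449
grasp_force: 60.0
```

Call:
jog_arm --motion '[[[0,0,0.01,0,0,0,1],[0,0,0.01,0,0,0,1],[0,0,0.01,0,0,0,1]]]'

```text
time_s: 49.7
tool_pos: [0.5184, -0.312, 0.058]
tool_rot: [179.9, -0.0, -3.8]
force: [-4.8, 2.8, 12.4]
grip_width: 0.0449
grasp_force: 60.0
```

Call:
jog_arm --motion '[[[0,0,0.01,0,0,0,1],[0,0,0.015,0,0,0,1],[0,0,0.015,0,0,0,1]]]'

```text
time_s: 50.0
tool_pos: [0.5184, -0.3121, 0.0579]
tool_rot: [179.9, -0.0, -3.8]
force: [-7.8, 4.3, 20.9]
grip_width: 0.0446
grasp_force: 60.0
```

Call:
jog_arm --motion '[[[0,0,-0.01,0,0,0,1],[0,0,-0.03,0,0,0,1],[0,0,-0.045,0,0,0,1],[0,0,-0.045,0,0,0,1]]]'

```text
time_s: 50.4
tool_pos: [0.5184, -0.312, 0.0606]
tool_rot: [179.9, -0.0, -3.8]
force: [-3.2, 1.9, 9.6]
grip_width: 0.0443
grasp_force: 60.0
```

Call:
jog_arm --motion '[[[0,0,-0.01,0,0,0,1],[0,0,-0.015,0,0,0,1],[0,0,-0.015,0,0,0,1],[0,0,-0.015,0,0,0,1]]]'

```text
time_s: 50.8
tool_pos: [0.5184, -0.312, 0.0618]
tool_rot: [180.0, -0.0, -3.8]
force: [-3.5, 1.8, 9.2]
grip_width: 0.0444
grasp_force: 60.0
```

Call:
jog_arm --motion '[[[0,0,0,0,0,0,0],[0,0,0,0,0,0,0],[0,0,0,0,0,0,0],[0,0,0,0,0,0,0],[0,0,0,0,0,0,0]]]'

```text
time_s: 51.3
tool_pos: [0.518, -0.3119, 0.0598]
tool_rot: [-180.0, 0.0, -3.8]
force: [-0.7, 0.0, 0.3]
grip_width: 0.0766
grasp_force: 0.0
```

Call:
jog_arm --motion '[[[0,0,0,0,0,0,0],[0,0,0,0,0,0,0],[0,0,0,0,0,0,0],[0,0,0,0,0,0,0],[0,0,0,0,0,0,0]]]'

```text
time_s: 51.8
tool_pos: [0.518, -0.3119, 0.0601]
tool_rot: [180.0, -0.0, -3.8]
force: [0.4, 0.5, -0.9]
grip_width: 0.0869
grasp_force: 0.0
```

Call:
jog_arm --motion '[[[0,0,-0.2,0,0,0,0],[0,0,-0.5,0,0,0,0],[0,0,-0.75,0,0,0,0],[0,0,-0.75,0,0,0,0]]]'

```text
time_s: 52.2
tool_pos: [0.5205, -0.313, 0.1393]
tool_rot: [179.8, -0.4, -3.8]
force: [0.3, 0.6, 0.4]
grip_width: 0.0871
grasp_force: 0.0
```

Call:
jog_arm --motion '[[[0,0,-0.75,0,0,-0.174,0],[0,0,-0.75,0,0,-0.174,0],[0,0,-0.75,0,0,-0.174,0],[0,0,-0.75,0,0,-0.174,0],[0,0,-0.75,0,0,-0.174,0]]]'

```text
time_s: 52.7
tool_pos: [0.5177, -0.3118, 0.2094]
tool_rot: [-180.0, 0.0, 27.5]
force: [0.1, 0.1, -0.2]
grip_width: 0.0868
grasp_force: 0.0
```

Call:
jog_arm --motion '[[[0,0,0,0,0,-0.174,0],[0,0,0,0,0,-0.174,0],[0,0,0,0,0,-0.174,0],[0,0,0,0,0,-0.174,0],[0,0,0,0,0,-0.174,0]]]'

```text
time_s: 53.2
tool_pos: [0.5177, -0.3117, 0.2091]
tool_rot: [-179.9, -0.0, 58.7]
force: [0.5, -0.3, -0.2]
grip_width: 0.0871
grasp_force: 0.0
```

Call:
jog_arm --motion '[[[0,0,0,0,0,-0.173,0],[0,0,0,0,0,-0.173,0],[0,0,0,0,0,-0.173,0],[0,0,0,0,0,-0.173,0],[0,0,0,0,0,-0.173,0]]]'

```text
time_s: 53.7
tool_pos: [0.5178, -0.3118, 0.2095]
tool_rot: [-180.0, -0.0, 89.8]
force: [-0.2, 0.4, 0.4]
grip_width: 0.087
grasp_force: 0.0
```

Call:
jog_arm --motion '[[[1,0,0,0,0,0,0],[1,0,0,0,0,0,0],[1,0,0,0,0,0,0],[1,0,0,0,0,0,0]]]'

```text
time_s: 54.1
tool_pos: [0.5184, -0.2105, 0.2103]
tool_rot: [180.0, 0.1, 89.9]
force: [-0.6, -0.7, 0.2]
grip_width: 0.0868
grasp_force: 0.0
```

Call:
jog_arm --motion '[[[1,0,0,0,0,0,0],[1,0,0,0,0,0,0],[1,0,0,0,0,0,0],[1,0,0,0,0,0,0]]]'

```text
time_s: 54.5
tool_pos: [0.5184, -0.1122, 0.2102]
tool_rot: [180.0, 0.1, 89.9]
force: [0.4, -0.9, 1.1]
grip_width: 0.087
grasp_force: 0.0
```

Run:
```python
from h import *
im=[]
for n in("top","side"):
    p,d,P=look(n); np.savez(f"pics/{n}4.npz",p=p,d=d); c=p[180:340,420:540] if n=="top" else p[130:250,380:510]
    im.append(cv2.resize(c,(400,480)))
    print(n,"block",top(P,(.518,-.312),.053,.058,.1),"bed",top(P,(.518,-.312),.056,.037,.05))
cv2.imwrite("pics/j4.png",np.hstack(im)[:,:,::-1]); print(env.get_obs()["tool_pos"],env.get_obs()["tool_rot"])
```

```text
top block None bed None
side block (array([ 515.9, -311.3]), array([87.5, 49.5]), -3.7, 70.9, 690) bed (array([ 508.3, -289.6]), array([118.4,  59.3]), 25.0, 45.2, 390)
[ 0.51807544 -0.1143323   0.20984435] [-1.79982763e+02  4.38233452e-02  8.96953401e+01]
```

View pics/j4.png

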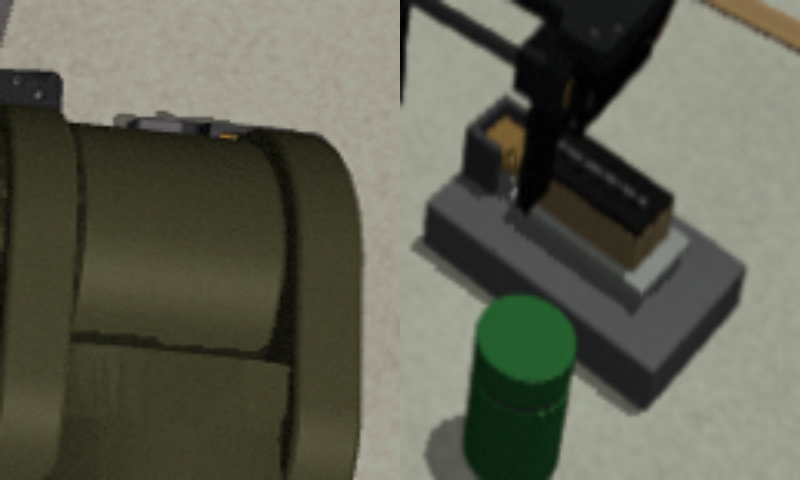

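The right half shows the block lying flat on the lowered bed (620,190). Its top is at 71 mm, so the catch holds. Next: the jar.

Call:
jog_arm --motion '[[[0.87,-0.12,0,0,0,0,0],[0.87,-0.12,0,0,0,0,0],[0.87,-0.12,0,0,0,0,0]]]' --grip_force 15

```text
time_s: 54.9
tool_pos: [0.506, -0.0206, 0.2104]
tool_rot: [180.0, -0.1, 90.2]
force: [-0.5, 0.7, 0.1]
grip_width: 0.0872
grasp_force: 0.0
```

Call:
jog_arm --motion '[[[0.87,-0.12,0,0,0,0,0],[0.87,-0.12,0,0,0,0,0],[0.87,-0.12,0,0,0,0,0]]]'

```text
time_s: 55.2
tool_pos: [0.4941, 0.0662, 0.2105]
tool_rot: [180.0, -0.1, 90.2]
force: [0.4, 0.1, -1.1]
grip_width: 0.087
grasp_force: 0.0
```

Call:
jog_arm --motion '[[[0.87,-0.12,0,0,0,0,0],[0.87,-0.12,0,0,0,0,0],[0.87,-0.12,0,0,0,0,0]]]'

```text
time_s: 55.5
tool_pos: [0.4821, 0.153, 0.2105]
tool_rot: [180.0, -0.2, 90.2]
force: [-0.5, -0.7, 1.6]
grip_width: 0.0873
grasp_force: 0.0
```

Call:
jog_arm --motion '[[[0.87,-0.12,0,0,0,0,0],[0.87,-0.12,0,0,0,0,0],[0.87,-0.12,0,0,0,0,0]]]'

```text
time_s: 55.8
tool_pos: [0.47, 0.2397, 0.2102]
tool_rot: [-180.0, -0.2, 90.2]
force: [0.4, -0.4, 0.1]
grip_width: 0.0869
grasp_force: 0.0
```

Call:
jog_arm --motion '[[[0.87,-0.12,0,0,0,0,0],[0.87,-0.12,0,0,0,0,0],[0.87,-0.12,0,0,0,0,0],[0.87,-0.12,0,0,0,0,0]]]'

```text
time_s: 56.2
tool_pos: [0.4598, 0.3215, 0.2093]
tool_rot: [-179.9, 0.1, 89.9]
force: [0.7, 0.2, -0.5]
grip_width: 0.087
grasp_force: 0.0
```

Call:
jog_arm --motion '[[[0,0,0,0,0,-0.167,0],[0,0,0,0,0,-0.167,0],[0,0,0,0,0,-0.167,0],[0,0,0,0,0,-0.167,0]]]'

```text
time_s: 56.6
tool_pos: [0.4609, 0.3193, 0.2094]
tool_rot: [-179.9, 0.1, 120.0]
force: [0.0, -0.4, -0.9]
grip_width: 0.0872
grasp_force: 0.0
```

Call:
jog_arm --motion '[[[0,0,0,0,0,-0.167,0],[0,0,0,0,0,-0.167,0],[0,0,0,0,0,-0.167,0],[0,0,0,0,0,-0.167,0]]]'

```text
time_s: 57.0
tool_pos: [0.4609, 0.3192, 0.2093]
tool_rot: [-179.9, 0.1, 150.0]
force: [-0.2, -0.3, -0.5]
grip_width: 0.087
grasp_force: 0.0
```

Call:
jog_arm --motion '[[[0,0,0,0,0,-0.167,0],[0,0,0,0,0,-0.167,0],[0,0,0,0,0,-0.167,0],[0,0,0,0,0,-0.167,0],[0,0,0,0,0,-0.167,0]]]'

```text
time_s: 57.5
tool_pos: [0.4607, 0.3197, 0.2092]
tool_rot: [-179.9, -0.0, 179.8]
force: [-1.2, -1.0, 0.8]
grip_width: 0.0871
grasp_force: 0.0
```

Call:
jog_arm --motion '[[[0,0,0.2,0,0,0,0],[0,0,0.2,0,0,0,0],[0,0,0.2,0,0,0,0],[0,0,0.2,0,0,0,0],[0,0,0.2,0,0,0,0]]]'

```text
time_s: 58.0
tool_pos: [0.459, 0.3232, 0.1907]
tool_rot: [180.0, 0.1, -179.9]
force: [-0.1, -0.0, 0.4]
grip_width: 0.0871
grasp_force: 0.0
```

Call:
jog_arm --motion '[[[0.01,0,0.4,0,0,0,0],[0.01,0,0.7,0,0,0,0],[0.01,0,0.7,0,0,0,0],[0.01,0,0.7,0,0,0,0]]]'

```text
time_s: 58.4
tool_pos: [0.4576, 0.3236, 0.1208]
tool_rot: [180.0, -0.0, -179.8]
force: [0.3, 0.3, 0.8]
grip_width: 0.0869
grasp_force: 0.0
```

Call:
jog_arm --motion '[[[0,0,0.3,0,0,0,0],[0,0,0.61,0,0,0,0],[0,0,0.61,0,0,0,0],[0,0,0.61,0,0,0,0],[0,0,0.61,0,0,0,0]]]'

```text
time_s: 58.9
tool_pos: [0.4587, 0.3245, 0.0615]
tool_rot: [179.9, 0.2, -179.9]
force: [0.8, -1.0, 0.4]
grip_width: 0.0871
grasp_force: 0.0
```

Call:
jog_arm --motion '[[[0,0,0,0,0,0,0],[0,0,0,0,0,0,0],[0,0,0,0,0,0,0]]]'

```text
time_s: 59.2
tool_pos: [0.4579, 0.3233, 0.0597]
tool_rot: [180.0, 0.1, -179.9]
force: [-0.3, 0.4, 0.6]
grip_width: 0.0871
grasp_force: 0.0
```

Call:
jog_arm --motion '[[[0,-0.02,0.01,0,0,0,0],[0,-0.02,0.01,0,0,0,0],[0,-0.02,0.01,0,0,0,0]]]'

```text
time_s: 59.5
tool_pos: [0.4575, 0.321, 0.0579]
tool_rot: [-180.0, -0.0, -179.9]
force: [-0.5, -0.1, 0.2]
grip_width: 0.0871
grasp_force: 0.0
```

Call:
jog_arm --motion '[[[0,0,0,0,0,0,1],[0,0,0,0,0,0,1],[0,0,0,0,0,0,1],[0,0,0,0,0,0,1],[0,0,0,0,0,0,1]]]'

```text
time_s: 60.0
tool_pos: [0.4575, 0.3211, 0.058]
tool_rot: [-180.0, -0.0, -179.9]
force: [-0.8, 0.3, 0.2]
grip_width: 0.0613
grasp_force: 15.0
```

Call:
jog_arm --motion '[[[0,0,0,0,0,0,1],[0,0,0,0,0,0,1],[0,0,0,0,0,0,1]]]'

```text
time_s: 60.3
tool_pos: [0.4575, 0.3211, 0.058]
tool_rot: [-180.0, -0.0, -179.9]
force: [-0.7, -0.6, 0.6]
grip_width: 0.0617
grasp_force: 15.0
```

Call:
jog_arm --motion '[[[0,0,-0.3,0,0,0,1],[0,0,-0.7,0,0,0,1],[0,0,-0.75,0,0,0,1],[0,0,-0.75,0,0,0,1]]]'

```text
time_s: 60.7
tool_pos: [0.4581, 0.3215, 0.1338]
tool_rot: [180.0, 0.1, -179.9]
force: [-0.3, -0.5, -1.3]
grip_width: 0.0616
grasp_force: 15.0
```

Call:
jog_arm --motion '[[[0,0,-0.3,0,0,0,1],[0,0,-0.7,0,0,0,1],[0,0,-0.75,0,0,0,1],[0,0,-0.75,0,0,0,1]]]'

```text
time_s: 61.1
tool_pos: [0.4577, 0.3209, 0.2076]
tool_rot: [-180.0, 0.0, -179.9]
force: [0.4, -0.5, -2.1]
grip_width: 0.0615
grasp_force: 15.0
```

Call:
jog_arm --motion '[[[0,0,0,0,0,0.04,1],[0,0,0,0,0,0.08,1],[0,0,0,0,0,0.12,1],[0,0,0,0,0,0.16,1],[0,0,0,0,0,0.167,1]]]'

```text
time_s: 61.6
tool_pos: [0.4567, 0.3199, 0.2055]
tool_rot: [-179.8, -0.1, 150.0]
force: [0.8, 0.9, -1.6]
grip_width: 0.0616
grasp_force: 15.0
```

Call:
jog_arm --motion '[[[0,0,0,0,0,0.04,1],[0,0,0,0,0,0.08,1],[0,0,0,0,0,0.12,1],[0,0,0,0,0,0.16,1],[0,0,0,0,0,0.167,1]]]'

```text
time_s: 62.1
tool_pos: [0.457, 0.3204, 0.2064]
tool_rot: [-179.9, 0.0, 120.0]
force: [-0.7, 0.2, -1.9]
grip_width: 0.0615
grasp_force: 15.0
```

Call:
jog_arm --motion '[[[0,0,0,0,0,0.04,1],[0,0,0,0,0,0.08,1],[0,0,0,0,0,0.12,1],[0,0,0,0,0,0.16,1],[0,0,0,0,0,0.167,1]]]'

```text
time_s: 62.6
tool_pos: [0.4572, 0.3207, 0.2069]
tool_rot: [-179.9, 0.1, 90.1]
force: [-0.4, 0.8, -2.1]
grip_width: 0.0616
grasp_force: 15.0
```

Call:
jog_arm --motion '[[[-0.3,0.03,0,0,0,0,1],[-0.7,0.06,0,0,0,0,1],[-0.93,0.09,0,0,0,0,1],[-0.93,0.09,0,0,0,0,1]]]'

```text
time_s: 63.0
tool_pos: [0.4674, 0.2232, 0.207]
tool_rot: [-180.0, 0.2, 89.8]
force: [-0.1, -0.6, -0.9]
grip_width: 0.0619
grasp_force: 15.0
```

Call:
jog_arm --motion '[[[-0.3,0.03,0,0,0,0,1],[-0.7,0.06,0,0,0,0,1],[-0.93,0.09,0,0,0,0,1],[-0.93,0.09,0,0,0,0,1]]]'

```text
time_s: 63.4
tool_pos: [0.4758, 0.1313, 0.2073]
tool_rot: [-179.9, 0.1, 89.8]
force: [-0.2, 0.7, -1.8]
grip_width: 0.0619
grasp_force: 15.0
```

Call:
jog_arm --motion '[[[-0.3,0.03,0,0,0,0,1],[-0.7,0.06,0,0,0,0,1],[-0.93,0.09,0,0,0,0,1],[-0.93,0.09,0,0,0,0,1]]]'

```text
time_s: 63.8
tool_pos: [0.4846, 0.0393, 0.2074]
tool_rot: [-179.9, 0.1, 89.9]
force: [-0.2, 0.9, -1.2]
grip_width: 0.0621
grasp_force: 15.0
```

Call:
jog_arm --motion '[[[-0.3,0.03,0,0,0,0,1],[-0.7,0.06,0,0,0,0,1],[-0.92,0.08,0,0,0,0,1],[-0.92,0.08,0,0,0,0,1]]]'

```text
time_s: 64.2
tool_pos: [0.4924, -0.0519, 0.2074]
tool_rot: [-180.0, -0.0, 89.9]
force: [-0.3, -0.1, -3.0]
grip_width: 0.0616
grasp_force: 15.0
```

Call:
jog_arm --motion '[[[0,0,0,0,0,0,1],[0,0,0,0,0,0,1],[0,0,0,0,0,0,1],[0,0,0,0,0,0,1]]]'

```text
time_s: 64.6
tool_pos: [0.4923, -0.0486, 0.2081]
tool_rot: [180.0, 0.0, 90.1]
force: [-0.4, -0.8, -1.7]
grip_width: 0.0617
grasp_force: 15.0
```

Call:
jog_arm --motion '[[[-0.015,0,0.3,0,0,0,1],[-0.015,0,0.6,0,0,0,1],[-0.015,0,0.8,0,0,0,1],[-0.015,0,0.8,0,0,0,1]]]'

```text
time_s: 65.0
tool_pos: [0.4899, -0.0507, 0.1254]
tool_rot: [-179.7, -0.1, 90.0]
force: [-0.4, -0.8, -1.5]
grip_width: 0.0613
grasp_force: 15.0
```

Call:
jog_arm --motion '[[[0,0,0.2,0,0,0,1],[0,0,0.4,0,0,0,1],[0,0,0.55,0,0,0,1],[0,0,0.6,0,0,0,1],[0,0,0.6,0,0,0,1]]]'

```text
time_s: 65.5
tool_pos: [0.4922, -0.0512, 0.068]
tool_rot: [-180.0, -0.0, 90.0]
force: [0.7, -0.6, -1.3]
grip_width: 0.0614
grasp_force: 15.0
```

Call:
jog_arm --motion '[[[0,0,0,0,0,0,1],[0,0,0,0,0,0,1],[0,0,0,0,0,0,1],[0,0,0,0,0,0,1]]]'

```text
time_s: 65.9
tool_pos: [0.4925, -0.0515, 0.0685]
tool_rot: [180.0, 0.0, 90.0]
force: [0.1, -0.4, -2.2]
grip_width: 0.0617
grasp_force: 15.0
```

Call:
jog_arm --motion '[[[0.01,0,0.01,0,0,0,1],[0.01,0,0.018,0,0,0,1],[0.01,0,0.018,0,0,0,1]]]'

```text
time_s: 66.2
tool_pos: [0.4921, -0.0503, 0.0661]
tool_rot: [-180.0, -0.0, 90.0]
force: [0.3, 0.7, -1.7]
grip_width: 0.0618
grasp_force: 15.0
```

Call:
jog_arm --motion '[[[0,0,0,0,0,0,0],[0,0,0,0,0,0,0],[0,0,0,0,0,0,0],[0,0,0,0,0,0,0],[0,0,0,0,0,0,0]]]'

```text
time_s: 66.7
tool_pos: [0.4923, -0.0504, 0.0663]
tool_rot: [180.0, 0.0, 90.0]
force: [-0.0, -0.1, -0.1]
grip_width: 0.086
grasp_force: 0.0
```

Call:
jog_arm --motion '[[[0,0,-0.2,0,0,0,0],[0,0,-0.6,0,0,0,0],[0,0,-0.9,0,0,0,0],[0,0,-0.9,0,0,0,0]]]'

```text
time_s: 67.1
tool_pos: [0.4953, -0.0505, 0.1606]
tool_rot: [179.5, 0.1, 90.0]
force: [0.5, -0.6, -0.1]
grip_width: 0.0874
grasp_force: 0.0
```

Call:
jog_arm --motion '[[[0,0,-0.4,0,0,0,0],[0,0,-0.55,0,0,0,0],[0,0,-0.55,0,0,0,0],[0,0,-0.55,0,0,0,0]]]'

```text
time_s: 67.5
tool_pos: [0.4918, -0.0504, 0.2102]
tool_rot: [-179.9, 0.0, 90.0]
force: [-0.4, 0.5, -0.7]
grip_width: 0.0871
grasp_force: 0.0
```

Call:
jog_arm --motion '[[[0.93,0.08,0,0,0,0,0],[0.93,0.08,0,0,0,0,0],[0.93,0.08,0,0,0,0,0]]]'

```text
time_s: 67.8
tool_pos: [0.4991, 0.05, 0.2098]
tool_rot: [-179.9, -0.2, 90.5]
force: [-0.7, -0.3, -0.2]
grip_width: 0.087
grasp_force: 0.0
```

Call:
jog_arm --motion '[[[0.93,0.08,0,0,0,0,0],[0.93,0.08,0,0,0,0,0],[0.93,0.08,0,0,0,0,0]]]'

```text
time_s: 68.1
tool_pos: [0.5065, 0.1427, 0.2099]
tool_rot: [-179.9, -0.3, 90.5]
force: [-0.4, 0.6, 0.6]
grip_width: 0.0869
grasp_force: 0.0
```

Call:
jog_arm --motion '[[[0.93,0.08,0,0,0,0,0],[0.93,0.08,0,0,0,0,0],[0.93,0.08,0,0,0,0,0]]]'

```text
time_s: 68.4
tool_pos: [0.5139, 0.2354, 0.2097]
tool_rot: [-179.8, -0.3, 90.5]
force: [-1.2, 0.8, 0.4]
grip_width: 0.087
grasp_force: 0.0
```

Call:
jog_arm --motion '[[[0.93,0.08,0,0,0,0,0],[0.93,0.08,0,0,0,0,0],[0.93,0.08,0,0,0,0,0],[0.93,0.08,0,0,0,0,0]]]'

```text
time_s: 68.8
tool_pos: [0.5234, 0.3219, 0.2093]
tool_rot: [-179.8, 0.1, 90.1]
force: [0.6, -0.2, 0.0]
grip_width: 0.0873
grasp_force: 0.0
```

Call:
jog_arm --motion '[[[0,0,0,0,0,-0.17,0],[0,0,0,0,0,-0.17,0],[0,0,0,0,0,-0.17,0],[0,0,0,0,0,-0.17,0]]]'

```text
time_s: 69.2
tool_pos: [0.5252, 0.3185, 0.2101]
tool_rot: [-179.9, 0.1, 120.7]
force: [0.3, -0.7, 1.4]
grip_width: 0.0869
grasp_force: 0.0
```

Call:
jog_arm --motion '[[[0,0,0,0,0,-0.17,0],[0,0,0,0,0,-0.17,0],[0,0,0,0,0,-0.17,0],[0,0,0,0,0,-0.17,0]]]'

```text
time_s: 69.6
tool_pos: [0.5253, 0.3184, 0.21]
tool_rot: [-179.8, 0.0, 151.3]
force: [-0.8, -1.0, -0.1]
grip_width: 0.0868
grasp_force: 0.0
```

Call:
jog_arm --motion '[[[0,0,0,0,0,-0.166,0],[0,0,0,0,0,-0.166,0],[0,0,0,0,0,-0.166,0],[0,0,0,0,0,-0.166,0],[0,0,0,0,0,-0.166,0]]]'

```text
time_s: 70.1
tool_pos: [0.5252, 0.3188, 0.21]
tool_rot: [-179.9, -0.1, -179.1]
force: [0.1, 0.2, 0.6]
grip_width: 0.0866
grasp_force: 0.0
```

Call:
jog_arm --motion '[[[0,0,0,0,0,0,0],[0,0,0,0,0,0,0],[0,0,0,0,0,0,0],[0,0,0,0,0,0,0]]]'

```text
time_s: 70.5
tool_pos: [0.5246, 0.3215, 0.2112]
tool_rot: [-180.0, 0.0, -179.0]
force: [0.4, 0.3, 0.2]
grip_width: 0.0872
grasp_force: 0.0
```

Descend 139 mm onto the tin and grip.

Call:
jog_arm --motion '[[[0,0,0.4,0,0,0,0],[0,0,0.75,0,0,0,0],[0,0,0.75,0,0,0,0],[0,0,0.75,0,0,0,0]]]'

```text
time_s: 70.9
tool_pos: [0.5244, 0.3218, 0.1367]
tool_rot: [180.0, -0.0, -179.0]
force: [-0.2, 0.3, -0.4]
grip_width: 0.0871
grasp_force: 0.0
```

Call:
jog_arm --motion '[[[0,0,0.3,0,0,0,0],[0,0,0.6,0,0,0,0],[0,0,0.64,0,0,0,0],[0,0,0.64,0,0,0,0],[0,0,0.64,0,0,0,0]]]'

```text
time_s: 71.4
tool_pos: [0.5256, 0.3229, 0.0747]
tool_rot: [179.9, 0.2, -179.0]
force: [-0.6, 0.2, -0.1]
grip_width: 0.0868
grasp_force: 0.0
```

Call:
jog_arm --motion '[[[0,0,0,0,0,0,0],[0,0,0,0,0,0,0],[0,0,0,0,0,0,0]]]'

```text
time_s: 71.7
tool_pos: [0.5249, 0.3218, 0.0729]
tool_rot: [180.0, 0.1, -179.0]
force: [0.3, 0.7, 0.0]
grip_width: 0.0867
grasp_force: 0.0
```

Call:
jog_arm --motion '[[[0,0,0,0,0,0,1],[0,0,0,0,0,0,1],[0,0,0,0,0,0,1],[0,0,0,0,0,0,1],[0,0,0,0,0,0,1]]]'

```text
time_s: 72.2
tool_pos: [0.5245, 0.3216, 0.0722]
tool_rot: [-180.0, -0.0, -179.0]
force: [0.5, -0.1, 0.1]
grip_width: 0.0551
grasp_force: 0.0
```

Call:
jog_arm --motion '[[[0,0,0,0,0,0,1],[0,0,0,0,0,0,1],[0,0,0,0,0,0,1],[0,0,0,0,0,0,1]]]'

```text
time_s: 72.6
tool_pos: [0.5245, 0.3216, 0.0722]
tool_rot: [-180.0, -0.0, -179.0]
force: [-0.1, -0.2, -0.9]
grip_width: 0.0498
grasp_force: 15.0
```

Call:
jog_arm --motion '[[[0,0,-0.3,0,0,0,1],[0,0,-0.6,0,0,0,1],[0,0,-0.7,0,0,0,1],[0,0,-0.7,0,0,0,1]]]'

```text
time_s: 73.0
tool_pos: [0.5251, 0.3221, 0.1433]
tool_rot: [180.0, 0.1, -179.0]
force: [-0.5, -0.4, -2.4]
grip_width: 0.0501
grasp_force: 15.0
```

Call:
jog_arm --motion '[[[0,0,-0.3,0,0,0,1],[0,0,-0.6,0,0,0,1],[0,0,-0.7,0,0,0,1],[0,0,-0.7,0,0,0,1]]]'

```text
time_s: 73.4
tool_pos: [0.5248, 0.3218, 0.2121]
tool_rot: [180.0, 0.0, -179.0]
force: [0.3, -0.1, -2.1]
grip_width: 0.0499
grasp_force: 15.0
```

Call:
jog_arm --motion '[[[0,0,0,0,0,0.04,1],[0,0,0,0,0,0.08,1],[0,0,0,0,0,0.12,1],[0,0,0,0,0,0.16,1],[0,0,0,0,0,0.163,1]]]'

```text
time_s: 73.9
tool_pos: [0.5239, 0.3206, 0.2098]
tool_rot: [-179.8, -0.0, 151.6]
force: [0.3, -0.4, -2.4]
grip_width: 0.0497
grasp_force: 15.0
```

Call:
jog_arm --motion '[[[0,0,0,0,0,0.04,1],[0,0,0,0,0,0.08,1],[0,0,0,0,0,0.12,1],[0,0,0,0,0,0.16,1],[0,0,0,0,0,0.163,1]]]'

```text
time_s: 74.4
tool_pos: [0.5241, 0.321, 0.2107]
tool_rot: [-179.9, 0.0, 122.4]
force: [-0.4, -0.7, -2.4]
grip_width: 0.0502
grasp_force: 15.0
```

Call:
jog_arm --motion '[[[0,0,0,0,0,0.04,1],[0,0,0,0,0,0.08,1],[0,0,0,0,0,0.12,1],[0,0,0,0,0,0.16,1],[0,0,0,0,0,0.163,1]]]'

```text
time_s: 74.9
tool_pos: [0.5243, 0.3212, 0.2112]
tool_rot: [-179.9, 0.1, 93.2]
force: [0.0, 0.1, -1.7]
grip_width: 0.0498
grasp_force: 15.0
```

Call:
jog_arm --motion '[[[-0.3,-0.05,0,0,0,0,1],[-0.6,-0.1,0,0,0,0,1],[-0.76,-0.11,0,0,0,0,1],[-0.76,-0.11,0,0,0,0,1]]]'

```text
time_s: 75.3
tool_pos: [0.5182, 0.2415, 0.2113]
tool_rot: [-180.0, 0.2, 93.0]
force: [0.2, 1.1, -1.0]
grip_width: 0.0499
grasp_force: 15.0
```

Call:
jog_arm --motion '[[[-0.3,-0.05,0,0,0,0,1],[-0.6,-0.1,0,0,0,0,1],[-0.76,-0.11,0,0,0,0,1],[-0.76,-0.11,0,0,0,0,1]]]'

```text
time_s: 75.7
tool_pos: [0.5109, 0.1664, 0.2117]
tool_rot: [-180.0, 0.1, 93.0]
force: [0.3, -0.1, -1.4]
grip_width: 0.0499
grasp_force: 15.0
```

Call:
jog_arm --motion '[[[-0.3,-0.05,0,0,0,0,1],[-0.6,-0.1,0,0,0,0,1],[-0.76,-0.11,0,0,0,0,1],[-0.76,-0.11,0,0,0,0,1]]]'

```text
time_s: 76.1
tool_pos: [0.5038, 0.0911, 0.2119]
tool_rot: [-180.0, 0.0, 93.0]
force: [0.0, 0.3, -1.3]
grip_width: 0.0498
grasp_force: 15.0
```

Call:
jog_arm --motion '[[[-0.3,-0.05,0,0,0,0,1],[-0.6,-0.1,0,0,0,0,1],[-0.75,-0.1,0,0,0,0,1],[-0.75,-0.1,0,0,0,0,1]]]'

```text
time_s: 76.5
tool_pos: [0.498, 0.0167, 0.212]
tool_rot: [180.0, -0.0, 93.0]
force: [0.3, 0.5, -0.9]
grip_width: 0.0503
grasp_force: 15.0
```

Call:
jog_arm --motion '[[[0,0,0,0,0,0,1],[0,0,0,0,0,0,1],[0,0,0,0,0,0,1],[0,0,0,0,0,0,1],[0,0,0,0,0,0,1]]]'

```text
time_s: 77.0
tool_pos: [0.4975, 0.0173, 0.2122]
tool_rot: [180.0, -0.0, 93.1]
force: [1.0, 0.2, -1.9]
grip_width: 0.05
grasp_force: 15.0
```

Call:
jog_arm --motion '[[[0,0,0.3,0,0,0,1],[0,0,0.6,0,0,0,1],[0,0,0.75,0,0,0,1],[0,0,0.75,0,0,0,1]]]'

```text
time_s: 77.4
tool_pos: [0.4958, 0.0168, 0.1353]
tool_rot: [-179.8, -0.1, 93.0]
force: [-0.9, -0.3, -1.7]
grip_width: 0.0501
grasp_force: 15.0
```

Call:
jog_arm --motion '[[[0,0,0.2,0,0,0,1],[0,0,0.4,0,0,0,1],[0,0,0.5,0,0,0,1],[0,0,0.55,0,0,0,1],[0,0,0.55,0,0,0,1]]]'

```text
time_s: 77.9
tool_pos: [0.4978, 0.0168, 0.0826]
tool_rot: [180.0, -0.0, 93.0]
force: [-0.1, -0.4, -0.4]
grip_width: 0.0495
grasp_force: 15.0
```

Call:
jog_arm --motion '[[[0,0,0,0,0,0,1],[0,0,0,0,0,0,1],[0,0,0,0,0,0,1],[0,0,0,0,0,0,1]]]'

```text
time_s: 78.3
tool_pos: [0.4978, 0.0167, 0.0826]
tool_rot: [180.0, 0.0, 93.0]
force: [-0.1, 0.3, -1.0]
grip_width: 0.0501
grasp_force: 15.0
```

Call:
jog_arm --motion '[[[0,0,0.01,0,0,0,1],[0,0,0.018,0,0,0,1],[0,0,0.018,0,0,0,1]]]'

```text
time_s: 78.6
tool_pos: [0.4974, 0.0167, 0.0802]
tool_rot: [-180.0, 0.0, 93.0]
force: [0.2, 0.7, -1.7]
grip_width: 0.0501
grasp_force: 15.0
```

Call:
jog_arm --motion '[[[0,0,0,0,0,0,0],[0,0,0,0,0,0,0],[0,0,0,0,0,0,0],[0,0,0,0,0,0,0],[0,0,0,0,0,0,0]]]'

```text
time_s: 79.1
tool_pos: [0.4976, 0.0168, 0.0805]
tool_rot: [180.0, 0.0, 93.0]
force: [-0.3, -0.9, 0.2]
grip_width: 0.0814
grasp_force: 0.0
```

Call:
jog_arm --motion '[[[0,0,-0.2,0,0,0,0],[0,0,-0.6,0,0,0,0],[0,0,-0.9,0,0,0,0],[0,0,-0.9,0,0,0,0]]]'

```text
time_s: 79.5
tool_pos: [0.5005, 0.0171, 0.1747]
tool_rot: [179.6, 0.1, 93.0]
force: [1.0, -0.5, 0.4]
grip_width: 0.087
grasp_force: 0.0
```

Call:
jog_arm --motion '[[[0,0,-0.4,0,0,0,0],[0,0,-0.4,0,0,0,0],[0,0,-0.4,0,0,0,0],[0,0,-0.4,0,0,0,0]]]'

```text
time_s: 79.9
tool_pos: [0.4967, 0.0166, 0.2091]
tool_rot: [-179.9, -0.0, 93.0]
force: [0.5, -0.3, -0.2]
grip_width: 0.0872
grasp_force: 0.0
```

Call:
jog_arm --motion '[[[0.75,0.28,0,0,0,0,0],[0.75,0.28,0,0,0,0,0],[0.75,0.28,0,0,0,0,0]]]'

```text
time_s: 80.2
tool_pos: [0.5209, 0.0986, 0.2093]
tool_rot: [-179.9, -0.2, 93.4]
force: [0.1, -0.6, -0.9]
grip_width: 0.0866
grasp_force: 0.0
```

Call:
jog_arm --motion '[[[0.75,0.28,0,0,0,0,0],[0.75,0.28,0,0,0,0,0],[0.75,0.28,0,0,0,0,0]]]'

```text
time_s: 80.5
tool_pos: [0.5445, 0.1741, 0.2091]
tool_rot: [-179.9, -0.2, 93.4]
force: [-1.3, -0.2, 0.4]
grip_width: 0.0874
grasp_force: 0.0
```

Call:
jog_arm --motion '[[[0.75,0.28,0,0,0,0,0],[0.75,0.28,0,0,0,0,0],[0.75,0.28,0,0,0,0,0]]]'

```text
time_s: 80.8
tool_pos: [0.5683, 0.2495, 0.2089]
tool_rot: [-179.8, -0.2, 93.3]
force: [-0.6, -0.1, -0.2]
grip_width: 0.0867
grasp_force: 0.0
```

Call:
jog_arm --motion '[[[0.75,0.28,0,0,0,0,0],[0.75,0.28,0,0,0,0,0],[0.75,0.28,0,0,0,0,0],[0.75,0.28,0,0,0,0,0]]]'

```text
time_s: 81.2
tool_pos: [0.5933, 0.3208, 0.2091]
tool_rot: [-179.9, 0.1, 93.0]
force: [0.2, 0.0, -0.2]
grip_width: 0.0869
grasp_force: 0.0
```

Call:
jog_arm --motion '[[[0,0,0,0,0,-0.161,0],[0,0,0,0,0,-0.161,0],[0,0,0,0,0,-0.161,0],[0,0,0,0,0,-0.161,0]]]'

```text
time_s: 81.6
tool_pos: [0.5942, 0.3187, 0.2099]
tool_rot: [-179.9, 0.1, 122.1]
force: [-0.3, 0.3, -1.1]
grip_width: 0.087
grasp_force: 0.0
```

Call:
jog_arm --motion '[[[0,0,0,0,0,-0.161,0],[0,0,0,0,0,-0.161,0],[0,0,0,0,0,-0.161,0],[0,0,0,0,0,-0.161,0]]]'

```text
time_s: 82.0
tool_pos: [0.5943, 0.3186, 0.2099]
tool_rot: [-179.8, 0.1, 151.1]
force: [0.1, 0.4, -0.6]
grip_width: 0.087
grasp_force: 0.0
```

Call:
jog_arm --motion '[[[0,0,0,0,0,-0.161,0],[0,0,0,0,0,-0.161,0],[0,0,0,0,0,-0.161,0],[0,0,0,0,0,-0.161,0],[0,0,0,0,0,-0.161,0]]]'

```text
time_s: 82.5
tool_pos: [0.5943, 0.3191, 0.2098]
tool_rot: [-179.8, -0.0, 179.8]
force: [0.1, -0.4, 0.9]
grip_width: 0.0872
grasp_force: 0.0
```

Call:
jog_arm --motion '[[[0,0,0,0,0,0,0],[0,0,0,0,0,0,0],[0,0,0,0,0,0,0],[0,0,0,0,0,0,0]]]'

```text
time_s: 82.9
tool_pos: [0.5936, 0.3221, 0.2105]
tool_rot: [-180.0, 0.0, 179.9]
force: [0.0, -0.4, -0.5]
grip_width: 0.0869
grasp_force: 0.0
```

Call:
jog_arm --motion '[[[0,0,0.4,0,0,0,0],[0,0,0.75,0,0,0,0],[0,0,0.75,0,0,0,0],[0,0,0.75,0,0,0,0]]]'

```text
time_s: 83.3
tool_pos: [0.5935, 0.3224, 0.1358]
tool_rot: [-180.0, -0.0, 180.0]
force: [-0.3, 0.0, 0.5]
grip_width: 0.0873
grasp_force: 0.0
```

Call:
jog_arm --motion '[[[0,0,0.3,0,0,0,0],[0,0,0.6,0,0,0,0],[0,0,0.64,0,0,0,0],[0,0,0.64,0,0,0,0],[0,0,0.64,0,0,0,0]]]'

```text
time_s: 83.8
tool_pos: [0.5947, 0.3235, 0.0742]
tool_rot: [179.9, 0.2, 180.0]
force: [0.1, -0.0, 0.1]
grip_width: 0.0872
grasp_force: 0.0
```

Call:
jog_arm --motion '[[[0,0,0,0,0,0,0],[0,0,0,0,0,0,0],[0,0,0,0,0,0,0]]]'

```text
time_s: 84.1
tool_pos: [0.5939, 0.3225, 0.0722]
tool_rot: [180.0, 0.1, 179.9]
force: [0.5, -0.0, -0.7]
grip_width: 0.0871
grasp_force: 0.0
```

Call:
jog_arm --motion '[[[0,0,0,0,0,0,1],[0,0,0,0,0,0,1],[0,0,0,0,0,0,1],[0,0,0,0,0,0,1],[0,0,0,0,0,0,1]]]'

```text
time_s: 84.6
tool_pos: [0.5936, 0.3222, 0.0713]
tool_rot: [-180.0, -0.0, 180.0]
force: [1.4, 0.3, 0.6]
grip_width: 0.0547
grasp_force: 0.0
```

Call:
jog_arm --motion '[[[0,0,0,0,0,0,1],[0,0,0,0,0,0,1],[0,0,0,0,0,0,1],[0,0,0,0,0,0,1]]]'

```text
time_s: 85.0
tool_pos: [0.5935, 0.3223, 0.0714]
tool_rot: [180.0, -0.0, 180.0]
force: [0.5, 0.2, -0.5]
grip_width: 0.0482
grasp_force: 15.0
```

Call:
jog_arm --motion '[[[0,0,-0.3,0,0,0,1],[0,0,-0.6,0,0,0,1],[0,0,-0.7,0,0,0,1],[0,0,-0.7,0,0,0,1]]]'

```text
time_s: 85.4
tool_pos: [0.5941, 0.3228, 0.1427]
tool_rot: [179.9, 0.1, 180.0]
force: [-0.0, 0.0, -2.3]
grip_width: 0.0478
grasp_force: 15.0
```

Call:
jog_arm --motion '[[[0,0,-0.3,0,0,0,1],[0,0,-0.6,0,0,0,1],[0,0,-0.7,0,0,0,1],[0,0,-0.7,0,0,0,1]]]'

```text
time_s: 85.8
tool_pos: [0.5938, 0.3225, 0.2114]
tool_rot: [180.0, 0.0, 180.0]
force: [0.3, 0.3, -1.9]
grip_width: 0.0479
grasp_force: 15.0
```

Call:
jog_arm --motion '[[[0,0,0,0,0,0.04,1],[0,0,0,0,0,0.08,1],[0,0,0,0,0,0.12,1],[0,0,0,0,0,0.16,1],[0,0,0,0,0,0.167,1]]]'

```text
time_s: 86.3
tool_pos: [0.593, 0.3213, 0.2087]
tool_rot: [-179.8, -0.1, 149.8]
force: [0.5, -0.2, -2.8]
grip_width: 0.0478
grasp_force: 15.0
```

Call:
jog_arm --motion '[[[0,0,0,0,0,0.04,1],[0,0,0,0,0,0.08,1],[0,0,0,0,0,0.12,1],[0,0,0,0,0,0.16,1],[0,0,0,0,0,0.167,1]]]'

```text
time_s: 86.8
tool_pos: [0.5932, 0.3217, 0.2097]
tool_rot: [-179.9, 0.0, 119.9]
force: [-0.0, -0.4, -2.1]
grip_width: 0.0477
grasp_force: 15.0
```

Call:
jog_arm --motion '[[[0,0,0,0,0,0.04,1],[0,0,0,0,0,0.08,1],[0,0,0,0,0,0.12,1],[0,0,0,0,0,0.16,1],[0,0,0,0,0,0.167,1]]]'

```text
time_s: 87.3
tool_pos: [0.5933, 0.3219, 0.2103]
tool_rot: [-179.9, 0.1, 89.9]
force: [0.1, -0.1, -1.6]
grip_width: 0.0477
grasp_force: 15.0
```

Call:
jog_arm --motion '[[[-0.3,-0.1,0,0,0,0,1],[-0.6,-0.3,0,0,0,0,1],[-0.79,-0.325,0,0,0,0,1],[-0.79,-0.325,0,0,0,0,1]]]'

```text
time_s: 87.7
tool_pos: [0.5611, 0.2392, 0.2106]
tool_rot: [-180.0, 0.2, 89.8]
force: [0.6, -0.8, -1.5]
grip_width: 0.0475
grasp_force: 15.0
```

Call:
jog_arm --motion '[[[-0.3,-0.1,0,0,0,0,1],[-0.6,-0.3,0,0,0,0,1],[-0.79,-0.325,0,0,0,0,1],[-0.79,-0.325,0,0,0,0,1]]]'

```text
time_s: 88.1
tool_pos: [0.5282, 0.1617, 0.211]
tool_rot: [180.0, 0.2, 89.7]
force: [0.4, -0.1, -1.6]
grip_width: 0.0476
grasp_force: 15.0
```

Call:
jog_arm --motion '[[[-0.3,-0.1,0,0,0,0,1],[-0.6,-0.3,0,0,0,0,1],[-0.79,-0.325,0,0,0,0,1],[-0.79,-0.325,0,0,0,0,1]]]'

```text
time_s: 88.5
tool_pos: [0.4954, 0.0837, 0.2113]
tool_rot: [180.0, 0.1, 89.7]
force: [1.3, 0.8, -2.9]
grip_width: 0.0482
grasp_force: 15.0
```

Call:
jog_arm --motion '[[[0,0,0,0,0,0,1],[0,0,0,0,0,0,1],[0,0,0,0,0,0,1],[0,0,0,0,0,0,1],[0,0,0,0,0,0,1]]]'

```text
time_s: 89.0
tool_pos: [0.4952, 0.0863, 0.2113]
tool_rot: [-180.0, -0.0, 89.8]
force: [-0.0, 0.5, -2.0]
grip_width: 0.0472
grasp_force: 15.0
```

Call:
jog_arm --motion '[[[0,0.01,0.3,0,0,0,1],[0,0.01,0.6,0,0,0,1],[0,0.01,0.75,0,0,0,1],[0,0.01,0.75,0,0,0,1]]]'

```text
time_s: 89.4
tool_pos: [0.4945, 0.0855, 0.1345]
tool_rot: [-179.7, -0.0, 89.8]
force: [-0.3, -0.1, -2.7]
grip_width: 0.0476
grasp_force: 15.0
```

Call:
jog_arm --motion '[[[0,0,0.2,0,0,0,1],[0,0,0.4,0,0,0,1],[0,0,0.5,0,0,0,1],[0,0,0.55,0,0,0,1],[0,0,0.55,0,0,0,1]]]'

```text
time_s: 89.9
tool_pos: [0.4965, 0.0857, 0.0818]
tool_rot: [180.0, -0.0, 89.8]
force: [-0.3, 0.4, -2.0]
grip_width: 0.0478
grasp_force: 15.0
```

Call:
jog_arm --motion '[[[0,0,0,0,0,0,1],[0,0,0,0,0,0,1],[0,0,0,0,0,0,1],[0,0,0,0,0,0,1]]]'

```text
time_s: 90.3
tool_pos: [0.4964, 0.0856, 0.0818]
tool_rot: [180.0, 0.0, 89.8]
force: [0.1, 0.7, -2.6]
grip_width: 0.0477
grasp_force: 15.0
```

Call:
jog_arm --motion '[[[0,0,0.01,0,0,0,1],[0,0,0.021,0,0,0,1],[0,0,0.021,0,0,0,1]]]'

```text
time_s: 90.6
tool_pos: [0.4962, 0.0856, 0.0793]
tool_rot: [-180.0, 0.0, 89.8]
force: [-0.1, -0.1, -2.4]
grip_width: 0.0474
grasp_force: 15.0
```

Call:
jog_arm --motion '[[[0,0,0,0,0,0,0],[0,0,0,0,0,0,0],[0,0,0,0,0,0,0],[0,0,0,0,0,0,0],[0,0,0,0,0,0,0]]]'

```text
time_s: 91.1
tool_pos: [0.4962, 0.0856, 0.0794]
tool_rot: [180.0, 0.0, 89.8]
force: [0.0, -0.3, 0.7]
grip_width: 0.0796
grasp_force: 0.0
```

Call:
jog_arm --motion '[[[0,0,-0.2,0,0,0,0],[0,0,-0.6,0,0,0,0],[0,0,-0.9,0,0,0,0],[0,0,-0.9,0,0,0,0]]]'

```text
time_s: 91.5
tool_pos: [0.499, 0.0864, 0.1735]
tool_rot: [179.6, 0.0, 89.8]
force: [0.9, 0.3, 0.3]
grip_width: 0.0868
grasp_force: 0.0
```

Call:
jog_arm --motion '[[[0,0,-0.6,0,0,0,0],[0,0,-0.6,0,0,0,0],[0,0,-0.6,0,0,0,0],[0,0,-0.6,0,0,0,0]]]'

```text
time_s: 91.9
tool_pos: [0.4955, 0.0853, 0.228]
tool_rot: [-179.9, 0.0, 89.8]
force: [0.3, -0.3, -1.6]
grip_width: 0.0872
grasp_force: 0.0
```

Call:
jog_arm --motion '[[[1,0,0,0,0,0,0],[1,0,0,0,0,0,0],[1,0,0,0,0,0,0]]]'

```text
time_s: 92.2
tool_pos: [0.4933, 0.1939, 0.2279]
tool_rot: [-179.8, -0.3, 90.5]
force: [-0.4, 0.5, 0.2]
grip_width: 0.087
grasp_force: 0.0
```

Call:
jog_arm --motion '[[[1,0,0,0,0,0,0],[1,0,0,0,0,0,0],[1,0,0,0,0,0,0]]]'

```text
time_s: 92.5
tool_pos: [0.4921, 0.2944, 0.2273]
tool_rot: [-179.7, -0.3, 90.6]
force: [-0.4, 0.9, -0.3]
grip_width: 0.0867
grasp_force: 0.0
```

Call:
jog_arm --motion '[[[1,0,0,0,0,0,0],[1,0,0,0,0,0,0],[1,0,0,0,0,0,0],[1,0,0,0,0,0,0],[1,0,0,0,0,0,0]]]'

```text
time_s: 93.0
tool_pos: [0.4974, 0.3842, 0.2278]
tool_rot: [-179.9, 0.1, 89.8]
force: [0.4, -0.9, 0.0]
grip_width: 0.0866
grasp_force: 0.0
```

Run:
```python
from h import *
for n in("top","side"):
    p,d,P=look(n); cv2.imwrite(f"pics/{n}5.png",p[:,:,::-1])
    print(n,"jar",top(P,(.492,-.05),.037,.083,.092),"tube",top(P,(.496,.084),.03,.116,.126),"tin",top(P,(.496,.019),.032,.1,.11))
    print("block",top(P,(.518,-.312),.053,.066,.08),"bed",top(P,(.518,-.312),.06,.039,.05),"tub",top(P,(.7187,.157),.08,.1,.13),)
```

```text
top jar (array([491.4, -51. ]), array([60.6, 56.9]), 1.9, 87.8, 750) tube (array([495.7,  84. ]), array([47.3, 45.7]), 2.4, 121.5, 497) tin (array([496.4,  17.4]), array([50.1, 48.3]), 1.8, 105.0, 671)
block (array([ 519.5, -312.6]), array([88.5, 47.9]), -4.2, 72.1, 1050) bed (array([ 519. , -313.4]), array([113.9,  62.8]), -3.7, 45.5, 503) tub (array([718.8, 157.3]), array([98.6, 98.5]), -3.9, 109.2, 466)
side jar (array([490.9, -48.6]), array([61.9, 58.7]), -24.9, 87.2, 699) tube (array([495. ,  86.5]), array([47.1, 46.9]), -14.0, 121.0, 588) tin (array([496.2,  20.4]), array([52.9, 50.4]), -87.7, 104.5, 706)
block (array([ 518.4, -311. ]), array([92.2, 48.2]), -5.0, 71.1, 650) bed (array([ 518.3, -312.2]), array([117.5,  63.1]), -3.9, 45.2, 440) tub (array([716.3, 156.2]), array([101.4,  92.6]), -30.1, 107.9, 584)
```

View pics/top5.png

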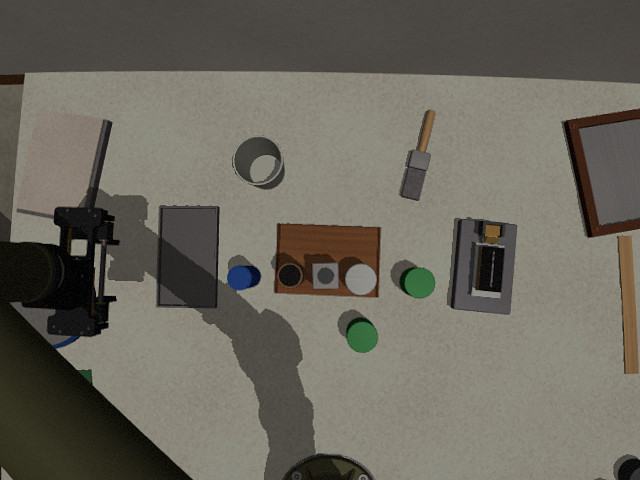

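The picture shows the pots back at (290,275), (325,276) and (361,279), each within 3 mm of its start. The block is latched and centred on the bed at (490,268), and the arm is clear.

```bash
python3 -c "
from cell import env
print(env.sign_off())"
```

```text
the job is handed in; nothing more can be done
None
```

The job is handed in: the camera check just before showed the block held down by the catch and centred on the bed, and all three pots upright within about 3 mm of their starting places. The hand-in gave no verdict.

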